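# Jack up the instrument plate and hold it

## Robot

A 6-joint arm with a two-finger parallel gripper is mounted at the origin on the work surface. World frame = base frame: x ahead of the robot, y to its left, z up, the work surface at z = 0. Lengths are in m, angles in degrees, forces in N, time in s.
With the tool pointing down it reaches from about 0.25 to 0.725 m from the base axis. Payload 9.7 kg.
Tool frame: the origin (TCP) lies at the very end of the fingers, on their centre line; the grasp point (between the pads) lies 19 mm behind it; y points along the fingers, x is the direction in which the jaws open and shut, and the axes are right-handed (so a half turn about y gives the same grasp; the last joint's range is limited). The gripper opens to 85 mm and grips with 20 to 120 N. Pads are 22 mm wide; open, the fingers measure 114 mm over their backs; the gripper's body (76 mm by 85 mm) begins 54 mm behind the grasp point. The pads swing forward as they close: fully open they stand 13 mm farther back than shut.
Start: joints at [-63.999, 4.979, 10.078, 95.1, 0, 90], TCP at [0.241, -0.494, 0.195] pointing down, gripper open.
Joint ranges: [-179.16, 179.16], [-48.56, 103.87], [-65.8, 70.77], [-126.05, 130.52], [-82.76, 87.17], [-180, 180]. Speed limits (degrees/s): [127.2, 127.2, 147.25, 180, 180, 180].

## Interface

Orientations are given as [roll, pitch, yaw] about the fixed x, y, z axes, in that order (R = Rz(yaw) Ry(pitch) Rx(roll)).
In Python, from workcell import bot gives the robot as it stands.
- The arm moves only by the shell command python3 -m jog 'ROWS' [FORCE]. ROWS is JSON, a list of rows, each an object with "rotation": the turn, a rotation vector about the world's x, y, z in degrees, a list of three; "travel": the shift along the world's x, y, z in mm, a list of three; "jaw": the gripper command: -1 is shut, 1 is fully open, values between are in proportion. In form: [{"rotation": [rx, ry, rz], "travel": [x, y, z], "jaw": jaw}, ...]. A call has 1 to 8 rows; each row shifts and turns the commanded pose from where the row before left it; what a row does not reach is not made up. A row lasts 1/8 s, in which the tool goes at most 62.5 mm and 10.7 degrees, less where a joint would pass 70% of its speed; a pose out of reach is approached as far as the arm can. A call with a gripper value outside its range is refused whole. The fingers move at their own pace and stop on an object; FORCE is the grip in N (left out, the last holds). Time passes only in rows, so rows that do not move let the fingers close. It gives the time, the measured TCP pose, the force and the opening at its end, in the units of the state.
- bot.get_obs(): the state, without advancing time (a new reading comes with each control period).
- bot.camera(name): name is "scene" or "top" or "wrist"; returns the picture (480x640x3 uint8, red, green, blue); there is no depth.
- bot.camera_params(name): a dict with "K" (3x3 intrinsics, pixels), "view" (4x4, takes a point from world to camera coordinates). Camera axes: x right, y up, looking along -z (the intrinsics and any distortion apply to the point x, -y, -z); pixel columns grow to the right and rows downward; lengths in m; the calibration is good to about 2 mm. A picture is of the moment at which its call begins: read the wrist's pose just before it. camera_params takes no time and is no camera call; for the wrist camera it gives the pose at the moment of the call.
- bot.job_done(): hands the job in, once; it reports no verdict.
Trained networks look in the newest picture that a camera, given by its name, has taken for a name from the list of things; names that differ only in an ending like _2 or _b are one class to them, and where a whole thing is asked for, a point or a joint stands for the part that bears it (a point fixed in the world has none). Each returns a list of dicts, best first, with "score" (0 to 1); they miss things now and then, are a little off and sometimes report something else, mostly with a low value. They report only what shows in the picture. A call takes as long as a camera call. They do not tell look-alikes from the thing itself.
- bot.recognise(camera, thing): "xy" ([column, row] in pixels, amid what is visible of it).
- bot.trace(camera, thing): "mask" (480x640 bool, what is visible of it) and "xy" ([column, row] in pixels, amid what is visible of it).
The state is a dict: "time": time; "q": joint angles; "qd": joint speeds; "joint_efforts": joint torques, N m; "ee_pos": TCP position; "tcp_rot": TCP orientation; "wrist_force": force on the tool from outside, world axes, zero at the start; "torque": the same for the moment, N m; "opening": finger opening in m.
Only numpy, scipy, OpenCV 4.12 (cv2) and the standard library are available. Lean on these libraries where they do the work, as an engineer would, in place of code of your own. Each camera call takes 0.05 s, during which the arm holds its last target.

## Task

First slide the black transport-lock grip of the instrument base fully to its end stop, away from the two ears of the plate, so that its bolt leaves the plate. Then set the hand jack on the bench with its round saddle centred under the lift pad (the round-ended ear with the raised ring on top), let go of the jack, and pump its handle: one full stroke all the way down, let the handle come all the way back up so that the plate settles, then press it all the way down again. Keep holding the handle down: the job finishes while the robot still holds it down, with the jack alone carrying the raised plate, and everything else is left where it stands.

Things in the scene. Friction and masses are not known exactly. Their poses are not given: they have to be found in the camera images.
- frame: Fixed grey frame of the instrument base on the bench. Origin at bench level at its front (robot side), on the line through lift pad and lock; x points away from the robot into the instrument, y left, z up. It carries the hinged plate. Its rails (30 mm wide, 20 mm high, at y -155 and +155 mm) begin at x 60 mm; the bench under the lift ear is free.
- plate_edge (a point): Middle of the top front edge of the hinged white plate (frame x 60 mm, y 0, 68 mm above the bench). The plate is 240 mm (x) x 340 mm (y) x 14 mm, hinged at its far edge (frame x 300 mm, 46 mm high), so its front can be lifted. Devices up to 205 mm high stand on it, from 95 mm behind this edge on.
- lift_pad (a point): Centre of the downward face of the lift pad: a boss 20 mm across under the round-ended lift ear (frame x 0, y -90 mm), 54 mm above the bench at rest. The ear is 36 mm wide and ends 36 mm in front of it (frame x -36 mm). A raised steel ring, 26 mm across, marks the spot on top of the ear, 71 mm above the bench. The plate presses on a jack there with 10 to 20 N.
- keeper (a point): Centre of the top of the square keeper ear of the lock (frame x 0, y 17 mm, 68 mm above the bench): 25 mm wide (y), its front at frame x -15 mm, a 30 mm deep block hanging from it down to 14 mm above the bench. The lock's bolt enters it. Not a lift point.
- lock_top (a point): Centre of the top of the transport-lock grip: a black upright block, 28 mm (frame x) x 20 mm (frame y), 55 mm high, top 69.5 mm above the bench, on an aluminium track 40 mm wide and 14 mm high along the frame's y. A thin bolt (8 mm, centred 26 mm above the bench) runs from it to the -y side into the keeper. It slides with about 2 N.
- lock (a joint): Travel of the transport lock in m along the frame's +y: starts between 0 and 0.015 (bolt in the keeper); 0.060 at the hard end stop (grip centre at frame y 150 mm, bolt out). It stays where it is left. A low plate (30 mm high) at frame y 160 to 168 mm ends the track.
- jack: Loose grey hand jack, 0.8 kg, centre of mass near its middle block. Origin: under the block's centre, at bench level; x points from the block to the saddle, z up. Base plate 60 mm wide, 8 mm thick, x -108 to +92 mm. Block to carry it by: 36 mm (x) x 30 mm (y), up to 70 mm above the bench, its y sides free. Saddle at x +65 mm; the handle, 12 mm wide, slopes up to the -x side.
- saddle (a point): Centre of the top face of the jack's round steel saddle, a flat disc 40 mm across, 46 mm above the bench with the handle up (8 mm below the lift pad). It rises with the handle, by 24 mm at full stroke (70 mm above the bench).
- paddle (a point): Centre of the upper face of the handle's flat black paddle, 40 mm long, 50 mm wide, 12 mm thick, where it is pressed; 95 mm from the handle's axle, which lies 45 mm above the bench in the middle block. Handle up: at jack x -83 mm, 92 mm above the bench, sloping 26 degrees. Fully down: at jack x -94 mm, 41 mm above the bench, nearly level.
- handle (a joint): Angle of the jack handle in rad: 0 all the way up, 0.55 all the way down (hard stop). A spring pushes it up (2 to 4 N at the paddle); with the plate on the saddle pressing takes about 8 to 15 N. It does not stay down by itself.
- tip_box: Bystander: loose white and grey tip box, 78 x 113 x 65 mm, origin centre of its underside.
- dish: Bystander: loose round clear dish, 60 mm across, 16 mm high, origin centre of its underside.
- bottle: Bystander: loose amber bottle, 52 mm across, 110 mm high, origin centre of its underside.
- driver: Bystander: loose black-handled screwdriver lying flat, 160 mm long, 26 mm high, origin under its middle.
- mouse: Bystander: loose black computer mouse, 85 mm long, 32 mm high, origin on its underside.
- beaker: Bystander: loose glass beaker, 70 mm across, 90 mm high, origin centre of its underside.
Things that resemble listed ones, but are neither listed nor needed, are in the scene too. Leave any red or yellow look-alike of the jack alone.

How it is judged:
By the outcome, as a careful person would: the job done as asked, in the order asked, and still so for the second after the job is handed in, while the arm keeps its last pose, push and grip.
It also fails if it takes over 72 s, if anything falls off the work surface, if the arm or the gripper's body presses on something with over 40 N, if the wrist force passes 120 N, or if a joint passes its speed limit or range.

## Working session

There is one attempt and no reset: what is moved stays moved. The work goes in short steps, Python scripts to look and compute and a shell command to move; the robot and the scene stay as the last step left them, time stands still between calls to the robot, and variables do not carry over. Pictures are saved under pics/ and viewed, and the job is handed in when it is done.

```bash
ls; mkdir -p pics
cat > h.py <<'E'
import numpy as np, cv2
from workcell import bot
def save(cam,name,crop=None,scale=1):
    im=bot.camera(cam); 
    o=im[:,:,::-1]
    if crop: x0,y0,x1,y1=crop; o=o[y0:y1,x0:x1]
    if scale!=1: o=cv2.resize(o,None,fx=scale,fy=scale,interpolation=cv2.INTER_CUBIC)
    cv2.imwrite('pics/'+name,o); return im
def ray(cam,uv,P=None):
    p=P or bot.camera_params(cam); K=np.array(p['K']); V=np.array(p['view'])
    d=np.linalg.inv(K)@np.array([uv[0],uv[1],1.0]); d=np.array([d[0],-d[1],-d[2]])
    R=V[:3,:3]; c=-R.T@V[:3,3]; return c,R.T@d
def atz(cam,uv,z,P=None):
    c,d=ray(cam,uv,P); return c+d*(z-c[2])/d[2]
def proj(cam,X,P=None):
    p=P or bot.camera_params(cam); K=np.array(p['K']); V=np.array(p['view'])
    x=V[:3,:3]@np.array(X)+V[:3,3]; x=K@np.array([x[0],-x[1],-x[2]]); return x[:2]/x[2]
E
python3 - <<'E'
from h import *
for c in ['scene','top','wrist']:
    save(c,c+'0.png'); p=bot.camera_params(c); print(c,{k:np.round(v,3).tolist() for k,v in p.items()})
    
print(bot.get_obs())
E
```

```text
pics
scene {'K': [[564.92, 0.0, 309.653], [0.0, 564.92, 248.391], [0.0, 0.0, 1.0]], 'view': [[-0.837, 0.547, 0.018, 0.38], [-0.318, -0.512, 0.798, 0.078], [0.445, 0.663, 0.602, -1.773], [0.0, 0.0, 0.0, 1.0]]}
top {'K': [[602.434, 0.0, 325.947], [0.0, 602.434, 238.988], [0.0, 0.0, 1.0]], 'view': [[0.024, -1.0, -0.005, -0.027], [0.996, 0.024, 0.086, -0.446], [-0.086, -0.007, 0.996, -1.552], [0.0, 0.0, 0.0, 1.0]]}
wrist {'K': [[342.846, 0.0, 319.196], [0.0, 342.846, 232.37], [0.0, 0.0, 1.0]], 'view': [[0.439, -0.899, -0.0, -0.55], [0.861, 0.421, -0.285, 0.038], [0.257, 0.125, 0.958, -0.379], [0.0, 0.0, 0.0, 1.0]]}
{'time': 0.15, 'q': array([-6.39982882e+01,  5.00493976e+00,  1.00457873e+01,  9.51000673e+01,
       -2.15937655e-04,  8.99976811e+01]), 'qd': array([-0.04611803, -0.15628858,  0.09429724,  0.00488989,  0.03551214,
       -0.08121032]), 'joint_efforts': array([-6.07029651e-04, -5.20761216e+01,  4.65045977e+01,  1.38449736e-02,
        5.45620253e-05, -3.66309596e-07]), 'ee_pos': array([ 0.24102604, -0.4941419 ,  0.1946437 ]), 'tcp_rot': array([-9.00002135e+01,  5.92197261e-02, -6.39959693e+01]), 'wrist_force': array([-0.14777474, -0.25908125,  0.23661712]), 'torque': array([ 0.02450438,  0.0002086 , -0.04367964]), 'opening': 0.08519514377614346}
```

View pics/scene0.png

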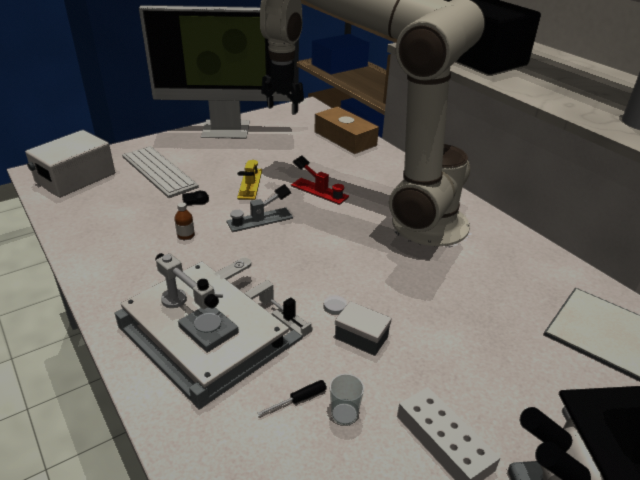

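View pics/top0.png

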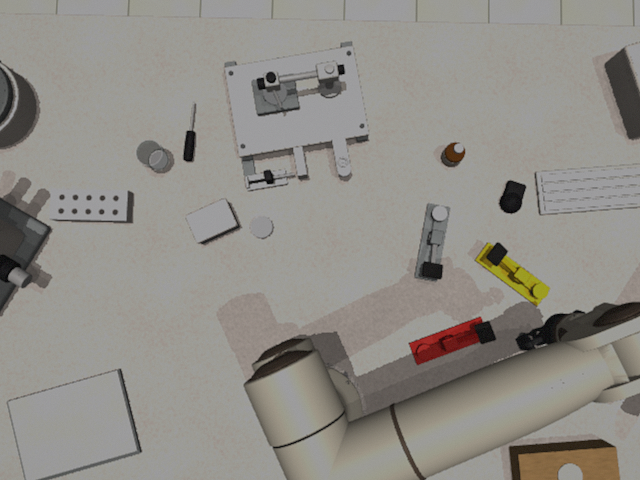

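Run:
```python
from h import *
for c in ['top','scene']:
    bot.camera(c)
    for t in ['jack','saddle','paddle','lift_pad','keeper','lock_top','plate_edge']:
        r=bot.recognise(c,t); print(c,t,[(np.round(x['xy']).tolist(),round(x['score'],2)) for x in r[:4]])
```

```text
top jack [([510.0, 271.0], 0.93), ([453.0, 339.0], 0.87), ([432.0, 244.0], 0.69)]
top saddle [([424.0, 354.0], 0.73), ([436.0, 210.0], 0.57), ([539.0, 293.0], 0.48)]
top paddle [([480.0, 336.0], 0.8), ([496.0, 257.0], 0.57), ([155.0, 153.0], 0.51)]
top lift_pad [([301.0, 104.0], 0.7)]
top keeper [([301.0, 103.0], 0.59), ([431.0, 267.0], 0.19)]
top lock_top [([271.0, 176.0], 0.54)]
top plate_edge [([299.0, 103.0], 0.77)]
scene jack [([248.0, 185.0], 0.95), ([318.0, 189.0], 0.87), ([263.0, 215.0], 0.59)]
scene saddle []
scene paddle [([303.0, 166.0], 0.6), ([207.0, 329.0], 0.33)]
scene lift_pad [([208.0, 318.0], 0.82), ([206.0, 329.0], 0.52)]
scene keeper [([207.0, 316.0], 0.64)]
scene lock_top [([287.0, 305.0], 0.53)]
scene plate_edge [([205.0, 318.0], 0.89)]
```

The picture shows three jacks in the top view: grey (432,244), yellow (513,272) and red (453,340). The grey one fits the description, so I'll enlarge it and the lock area.

Run:
```python
from h import *
im=bot.camera('top')[:,:,::-1]
a=cv2.resize(im[190:290,390:480],None,fx=6,fy=6,interpolation=cv2.INTER_CUBIC)
b=cv2.resize(im[130:200,230:370],None,fx=5.7,fy=5.7,interpolation=cv2.INTER_CUBIC)
cv2.imwrite('pics/zj.png',a);cv2.imwrite('pics/zl.png',b)
```

```text
(no output)
```

View pics/zj.png

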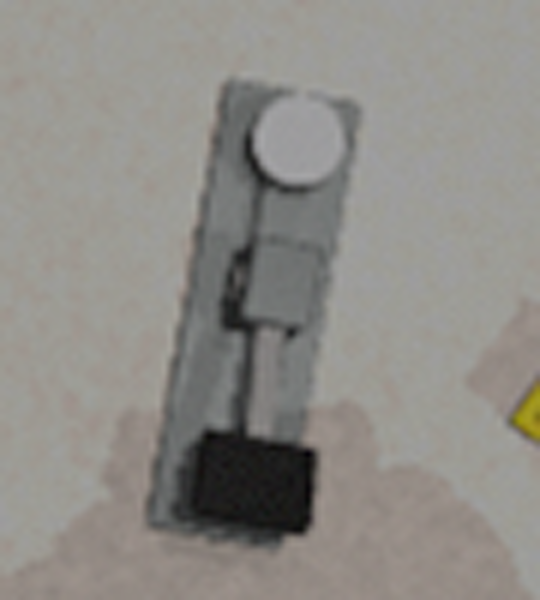

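View pics/zl.png

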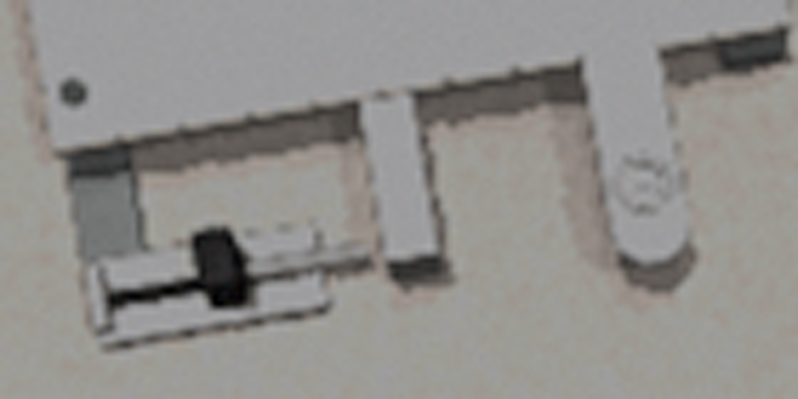

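Run:
```python
from h import *
p=bot.camera_params('top');V=np.array(p['view']);print('cam',-V[:3,:3].T@V[:3,3])
def s(n,z,u,v): X=atz('top',(u,v),z); print(n,np.round(X,4)); return X
sad=s('saddle',.046,439.8,213.2);bl=s('block',.07,437.7,236.8);pa=s('paddle',.092,432.5,270.5)
for d in (sad-bl,bl-pa,sad-pa): print(np.hypot(*d[:2]),np.degrees(np.arctan2(d[1],d[0])))
ring=s('ring',.071,343,162.5); k=s('keepfront',.068,302.3,175.6)
L=s('pl',.068,240.9,156.7);R=s('pr',.068,368.2,135.3); m=(L+R)/2
d=L-R; print(np.hypot(*d[:2])); yaw=np.degrees(np.arctan2(d[1],d[0]))-90; print('yaw',yaw)
lk=s('lock',.0695,230+218/5.7,130+265/5.7)
c,sn=np.cos(np.radians(yaw)),np.sin(np.radians(yaw)); ex=np.array([c,sn]);ey=np.array([-sn,c])
O1=ring[:2]+90*ey*.001; O2=m[:2]-.06*ex
print(O1,O2)
O=(O1+O2)/2
for n,P in (('ring',ring),('keep',k),('lock',lk),('m',m),('L',L),('R',R)): e=P[:2]-O; print(n,e@ex,e@ey)
```

```text
cam [ 0.31133358 -0.02732575  1.58434086]
saddle [ 0.5178 -0.3075  0.046 ]
block [ 0.4545 -0.2983  0.07  ]
paddle [ 0.3684 -0.2822  0.092 ]
0.06397026717576938 -8.254644081804003
0.08756735341917396 -10.589787006372845
0.15150692079988493 -9.604051619957826
ring [ 0.6389 -0.0555  0.071 ]
keepfront [0.6032 0.0475 0.068 ]
pl [0.6485 0.2059 0.068 ]
pr [ 0.7118 -0.1185  0.068 ]
0.3305970697111918
yaw 11.029562410645553
lock [0.5986 0.1341 0.0695]
[0.62166108 0.03288608] [0.62126769 0.03221825]
ring 0.00025694331106723706 -0.0897098869228657
keep -0.01503947457145035 0.01816730265738861
lock -0.0029890151855765865 0.10407879318721736
m 0.059743056688932795 -0.00029011307713428333
L 0.05974305668893282 0.16500842177846162
R 0.05974305668893276 -0.1655886479327302
```

Frame pose: O ≈ (0.6215, 0.0326), yaw ≈ 11°. The grey jack is confirmed: saddle at (0.518,-0.3075), yaw ≈ -9.5°. Next I close the fingers and go to the -y side of the lock grip.

```bash
python3 -m jog '[{"rotation":[0,0,5.36],"travel":[26.4,41.5,0],"jaw":-1},{"rotation":[0,0,5.36],"travel":[26.4,41.5,0],"jaw":-1},{"rotation":[0,0,5.36],"travel":[26.4,41.5,0],"jaw":-1},{"rotation":[0,0,5.36],"travel":[26.4,41.5,0],"jaw":-1},{"rotation":[0,0,5.36],"travel":[26.4,41.5,0],"jaw":-1},{"rotation":[0,0,5.36],"travel":[26.4,41.5,0],"jaw":-1},{"rotation":[0,0,5.36],"travel":[26.4,41.5,0],"jaw":-1}]' 40
```

```text
time: 1.88
ee_pos: [0.4266, -0.2024, 0.1954]
tcp_rot: [-90.0, -0.0, -26.3]
wrist_force: [0.6, 0.5, -0.7]
opening: 0.0003
```

```bash
python3 -m jog '[{"rotation":[0,0,5.36],"travel":[26.4,41.5,0],"jaw":-1},{"rotation":[0,0,5.36],"travel":[26.4,41.5,0],"jaw":-1},{"rotation":[0,0,5.36],"travel":[26.4,41.5,0],"jaw":-1},{"rotation":[0,0,5.36],"travel":[26.4,41.5,0],"jaw":-1},{"rotation":[0,0,5.36],"travel":[26.4,41.5,0],"jaw":-1},{"rotation":[0,0,5.36],"travel":[26.4,41.5,0],"jaw":-1},{"rotation":[0,0,5.36],"travel":[26.4,41.5,0],"jaw":-1}]'
python3 - <<'E'
from h import *
o=bot.get_obs();print(o['ee_pos'],o['tcp_rot'],o['q'])
save('wrist','w1.png'); save('top','t1.png',(200,110,400,230),4)
E
```

```text
time: 2.75
ee_pos: [0.6115, 0.0882, 0.1952]
tcp_rot: [-90.0, -0.0, 11.2]
wrist_force: [0.9, 0.5, 0.3]
opening: 0.0
[0.61145035 0.08819048 0.19523704] [-9.00063733e+01 -1.78640254e-02  1.12232116e+01] [ 8.21008490e+00  1.46393457e+01  2.10920041e+01  9.64344841e+01
 -5.42542238e-03  8.69868735e+01]
```

View pics/w1.png

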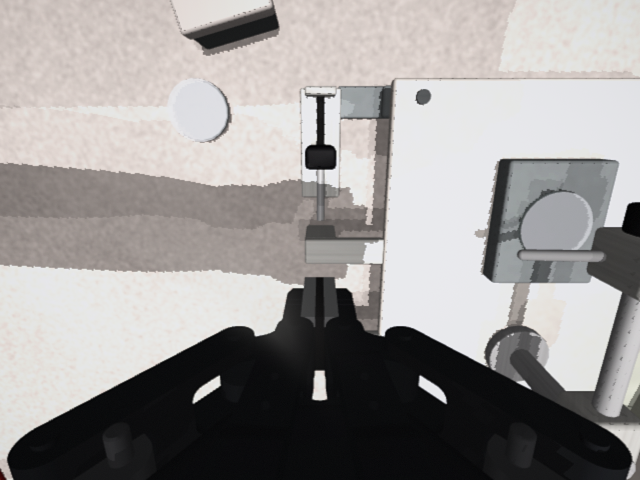

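Wrist view: grip at (320,157), keeper ear at (345,250), bolt between them; fingertips are at (320,285).

Run:
```python
from h import *
O=np.array([.6215,.0326]);a=np.radians(11.03);ex=np.array([np.cos(a),np.sin(a)]);ey=np.array([-ex[1],ex[0]])
def f(n,uv,z):
    X=atz('wrist',uv,z); e=X[:2]-O; print(n,np.round(X,4),np.round([e@ex,e@ey],4))
f('keep front far',(306,239),.068);f('keep front near',(306,263),.068)
f('grip top L',(305,163),.0695);f('R',(335,163),.0695);f('far',(320,146),.0695)
f('plate corner',(391,79),.068);f('endplate',(320,88),.03)
o=bot.get_obs();e=o['ee_pos'][:2]-O;print('tcp',e@ex,e@ey)
```

```text
keep front far [0.6046 0.0637 0.068 ] [-0.0106  0.0338]
keep front near [0.6091 0.0402 0.068 ] [-0.0107  0.0098]
grip top L [0.5907 0.1323 0.0695] [-0.0111  0.1037]
R [0.6163 0.1374 0.0695] [0.015  0.1039]
far [0.6007 0.1489 0.0695] [0.0018 0.1182]
plate corner [0.6471 0.2126 0.068 ] [0.0596 0.1717]
endplate [0.5907 0.1985 0.03  ] [0.0015 0.1687]
tcp 0.0017983510704334224 0.058469723916633076
```

```bash
python3 -m jog '[{"rotation":[0,0,0],"travel":[0,0,-40],"jaw":-1},{"rotation":[0,0,0],"travel":[0,0,-40],"jaw":-1},{"rotation":[0,0,0],"travel":[0,0,-40],"jaw":-1},{"rotation":[0,0,0],"travel":[0,0,-20],"jaw":-1},{"rotation":[0,0,0],"travel":[0,0,-10],"jaw":-1},{"rotation":[0,0,0],"travel":[0,0,0],"jaw":-1}]'
python3 - <<'E'
from h import *
print(bot.get_obs()['ee_pos']);save('scene','s2.png',(200,240,340,370),5)
E
```

```text
time: 3.6
ee_pos: [0.6105, 0.0864, 0.0452]
tcp_rot: [-90.0, 0.0, 11.0]
wrist_force: [-0.2, 0.2, 0.5]
opening: -0.0
[0.61052103 0.08642563 0.04517457]
```

View pics/s2.png

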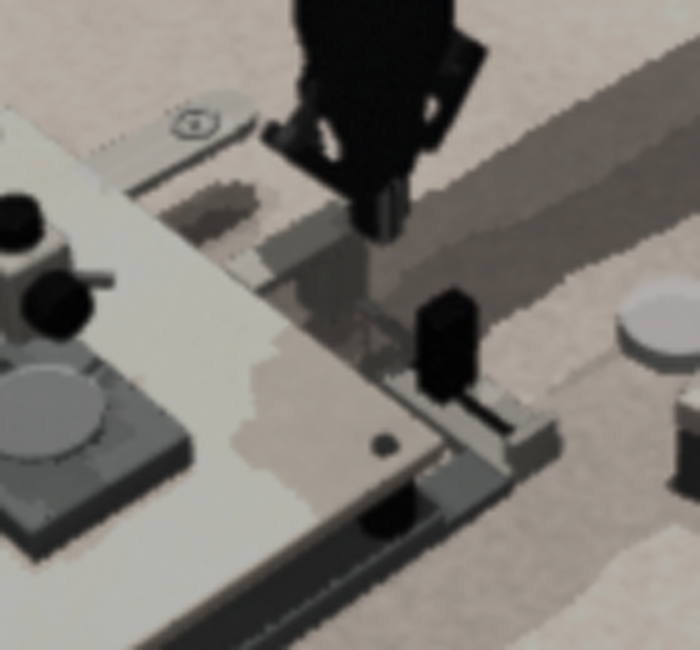

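Fingers are between keeper and grip. Now push along frame +y.

```bash
python3 -m jog '[{"rotation":[0,0,0],"travel":[-2.3,11.8,0],"jaw":-1},{"rotation":[0,0,0],"travel":[-2.3,11.8,0],"jaw":-1},{"rotation":[0,0,0],"travel":[-2.3,11.8,0],"jaw":-1},{"rotation":[0,0,0],"travel":[-2.3,11.8,0],"jaw":-1},{"rotation":[0,0,0],"travel":[-2.3,11.8,0],"jaw":-1},{"rotation":[0,0,0],"travel":[-1.5,7.8,0],"jaw":-1},{"rotation":[0,0,0],"travel":[0,0,0],"jaw":-1},{"rotation":[0,0,0],"travel":[0,0,0],"jaw":-1}]'
```

```text
time: 4.65
ee_pos: [0.5978, 0.1533, 0.0452]
tcp_rot: [-90.0, 0.0, 11.0]
wrist_force: [0.0, 0.2, 0.7]
opening: 0.0002
```

```bash
python3 -m jog '[{"rotation":[0,0,0],"travel":[-0.6,2.9,0],"jaw":-1},{"rotation":[0,0,0],"travel":[-0.6,2.9,0],"jaw":-1},{"rotation":[0,0,0],"travel":[0,0,0],"jaw":-1}]'
```

```text
time: 5.03
ee_pos: [0.5965, 0.1594, 0.0452]
tcp_rot: [-90.0, -0.0, 11.0]
wrist_force: [-0.4, -0.5, 0.3]
opening: 0.0001
```

Run:
```python
from h import *
save('scene','s3.png',(200,240,340,370),5)
```

```text
(no output)
```

View pics/s3.png

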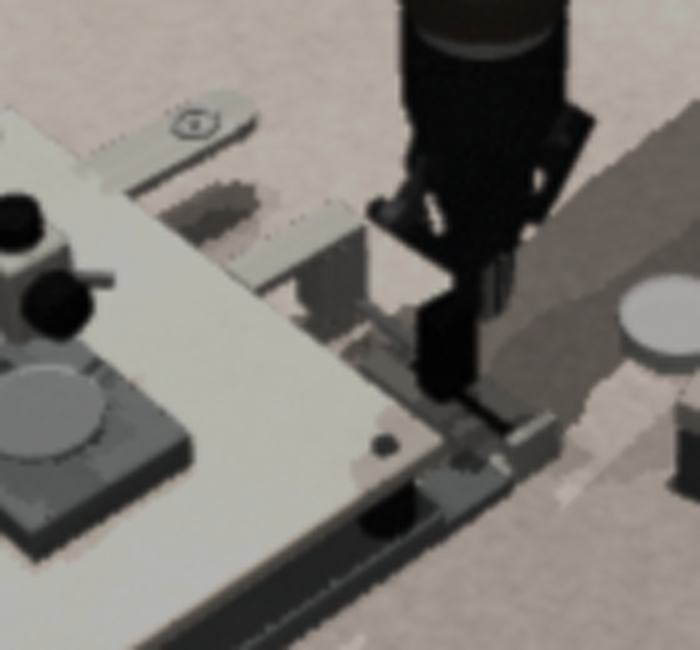

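Run:
```python
from h import *
o=bot.get_obs();print(o['ee_pos'],o['tcp_rot'])
P=proj('scene',o['ee_pos']);print('tcp in crop',(P-[200,240])*5)
O=np.array([.6215,.0326]);a=np.radians(11.03);ex=np.array([np.cos(a),np.sin(a)]);ey=np.array([-ex[1],ex[0]])
for n,x,y,z in (('grip104',0,.104,.0695),('grip90',0,.09,.0695),('grip150',0,.15,.0695),('ring',0,-.09,.071),('keepfront',-.015,.017,.068),('corner',.06,.17,.068)):
    w=O+x*ex+y*ey; print(n,(proj('scene',[*w,z])-[200,240])*5)
save('top','t3.png',(220,120,380,220),5); save('wrist','w3.png')
```

```text
[0.59650979 0.1593203  0.04517471] [-9.00004681e+01 -3.71581589e-04  1.10458454e+01]
tcp in crop [483.5713741  364.14378834]
grip104 [447.96473488 301.75609256]
grip90 [428.59837349 287.62842376]
grip150 [513.19768155 349.34321781]
ring [197.83933708 117.17585629]
keepfront [353.68060876 205.61299475]
corner [448.93336749 434.75232161]
```

View pics/w3.png

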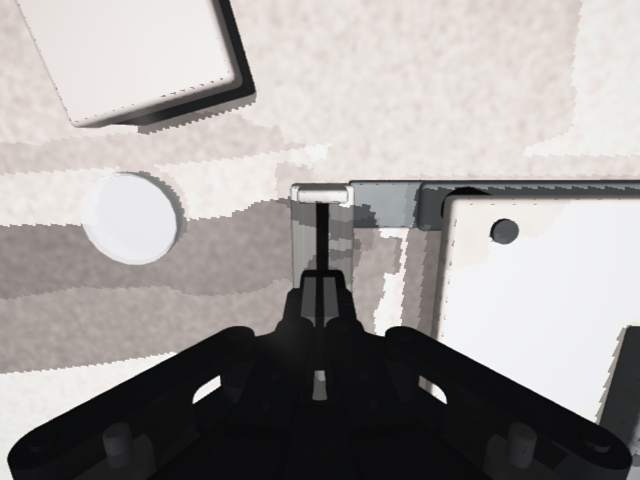

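View pics/t3.png

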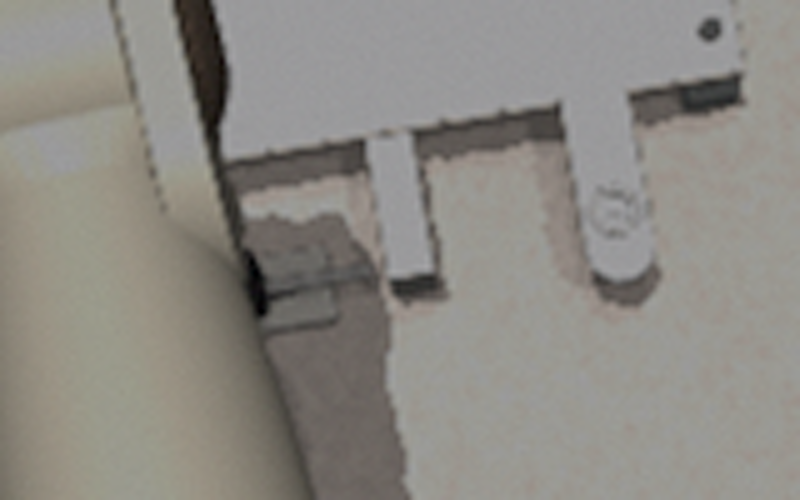

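Run:
```python
from h import *
from scipy.spatial.transform import Rotation as Rr
o=bot.get_obs();R=Rr.from_euler('xyz',o['tcp_rot'],degrees=True).as_matrix()
for d in (0,.019,.025,.04,.06): print(d,proj('wrist',o['ee_pos']-R[:,1]*d),(proj('scene',o['ee_pos']-R[:,1]*d)-[200,240])*5)
save('wrist','w3z.png',(240,200,400,320),5); save('scene','s3z.png',(260,230,330,340),8 and 5)
save('wrist','w3b.png')
```

```text
0 [319.3379487 264.9927596] [483.48249916 364.05044794]
0.019 [319.3436979  279.06364439] [483.633985   335.32860144]
0.025 [319.34577123 284.13803814] [483.68235232 326.15811483]
0.04 [319.35163041 298.47810396] [483.80440282 303.01723428]
0.06 [319.36138104 322.34230791] [483.9696992  271.67689681]
```

View pics/w3z.png

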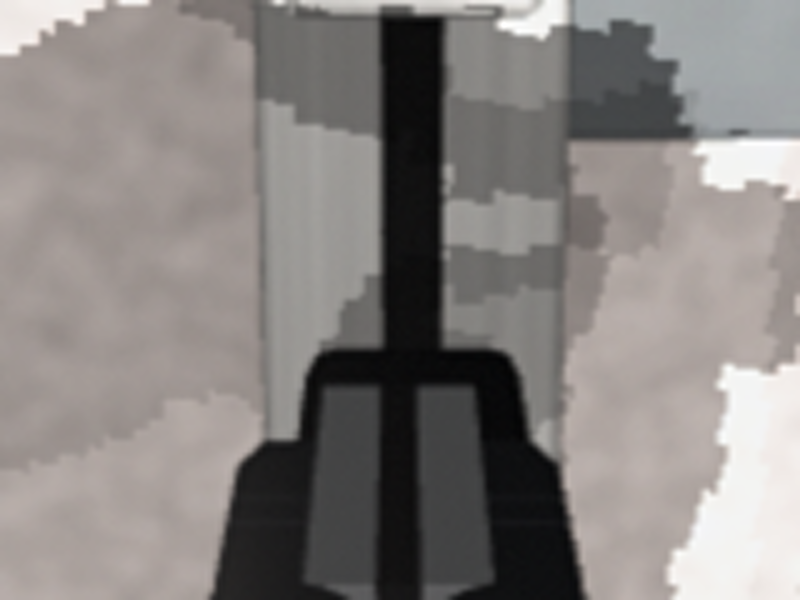

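Run:
```python
from h import *
O=np.array([.6215,.0326]);a=np.radians(11.03);ex=np.array([np.cos(a),np.sin(a)]);ey=np.array([-ex[1],ex[0]])
def f(n,uv,z):
    X=atz('wrist',uv,z); e=X[:2]-O; print(n,np.round([e@ex,e@ey],4))
f('rim',(302,270),.0695);f('rim',(344,270),.0695);f('endpl',(292,186),.03);f('endpl',(352,186),.03);f('tr',(292,220),.014);f('tr',(353,220),.014)
f('tip',(320,277),.045);f('tip',(320,277),.070)
print(bot.camera_params('wrist')['view'])
o=bot.get_obs();V=np.array(bot.camera_params('wrist')['view']);print(-V[:3,:3].T@V[:3,3]-o['ee_pos'])
```

```text
rim [-0.0088  0.1363]
rim [0.0117 0.1363]
endpl [-0.0159  0.1712]
endpl [0.0183 0.1712]
tr [-0.0176  0.1471]
tr [0.021  0.1471]
tip [1.000e-04 1.217e-01]
tip [0.     0.1328]
[[ 9.81423489e-01  1.91853770e-01 -2.58913067e-04 -6.15893822e-01]
 [-1.83930553e-01  9.40506916e-01 -2.85685653e-01 -4.54578048e-02]
 [-5.45663598e-02  2.80426232e-01  9.58323349e-01 -2.48075967e-01]
 [ 0.00000000e+00  0.00000000e+00  0.00000000e+00  1.00000000e+00]]
[-0.01397389  0.07125888  0.17941051]
```

View pics/s3z.png

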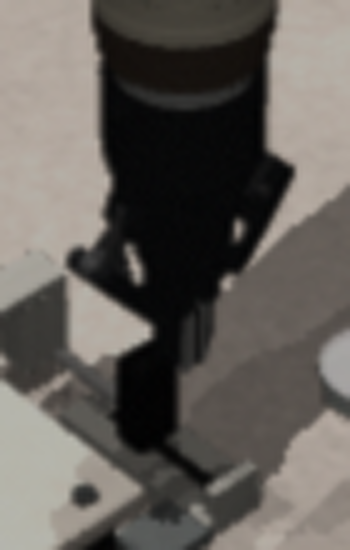

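Run:
```python
import cv2
a=cv2.imread('pics/w1.png')[200:320,240:400]; cv2.imwrite('pics/w1z.png',cv2.resize(a,None,fx=5,fy=5,interpolation=cv2.INTER_CUBIC))
```

```text
(no output)
```

View pics/w1z.png

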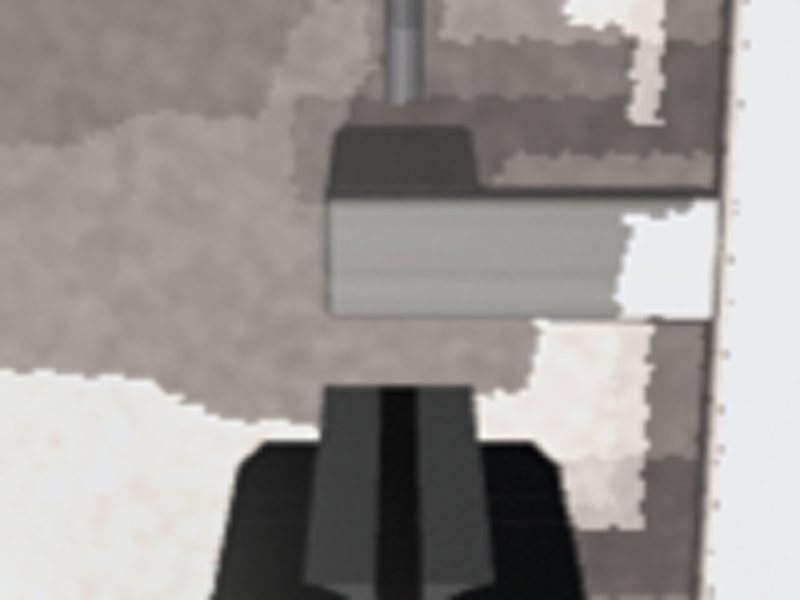

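The fingers passed over the grip without touching it. The images show the shut tips about 25–30 mm above the reported TCP (scene tip at crop (490,315), predicted (484,364)). I'll go back over and descend deeper in small steps.

```bash
python3 -m jog '[{"rotation":[0,0,0],"travel":[0,0,20],"jaw":-1},{"rotation":[0,0,0],"travel":[4.7,-24.2,0],"jaw":-1},{"rotation":[0,0,0],"travel":[4.7,-24.2,0],"jaw":-1},{"rotation":[0,0,0],"travel":[4.6,-23.8,0],"jaw":-1},{"rotation":[0,0,0],"travel":[0,0,-20],"jaw":-1},{"rotation":[0,0,0],"travel":[0,0,-10],"jaw":-1},{"rotation":[0,0,0],"travel":[0,0,-10],"jaw":-1},{"rotation":[0,0,0],"travel":[0,0,0],"jaw":-1}]'
python3 - <<'E'
from h import *
o=bot.get_obs();print(o['ee_pos'],(proj('scene',o['ee_pos'])-[200,240])*5);save('scene','s4.png',(200,240,340,370),5)
E
```

```text
time: 6.32
ee_pos: [0.61, 0.0873, 0.0244]
tcp_rot: [-90.0, 0.1, 11.1]
wrist_force: [-0.2, 0.1, 0.6]
opening: -0.0003
[0.60999024 0.08732441 0.02443674] [385.16743149 320.24893317]
```

View pics/s4.png

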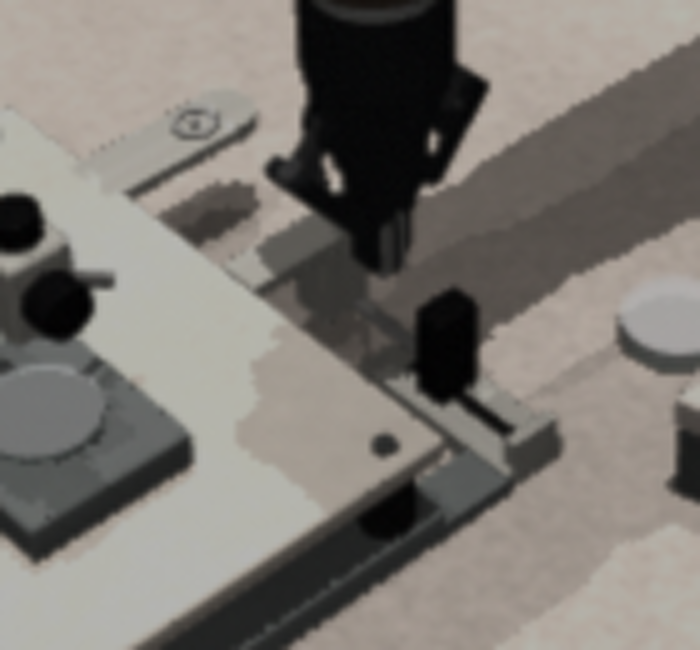

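```bash
python3 -m jog '[{"rotation":[0,0,0],"travel":[0,0,-6],"jaw":-1},{"rotation":[0,0,0],"travel":[-2.3,11.8,0],"jaw":-1},{"rotation":[0,0,0],"travel":[-2.3,11.8,0],"jaw":-1},{"rotation":[0,0,0],"travel":[-2.3,11.8,0],"jaw":-1},{"rotation":[0,0,0],"travel":[-1.5,7.8,0],"jaw":-1},{"rotation":[0,0,0],"travel":[0,0,0],"jaw":-1}]'
python3 - <<'E'
from h import *
save('scene','s5.png',(200,240,340,370),5)
E
```

```text
time: 7.12
ee_pos: [0.602, 0.1311, 0.0193]
tcp_rot: [-90.0, -0.0, 11.1]
wrist_force: [-0.3, 0.4, 0.1]
opening: 0.0001
```

View pics/s5.png

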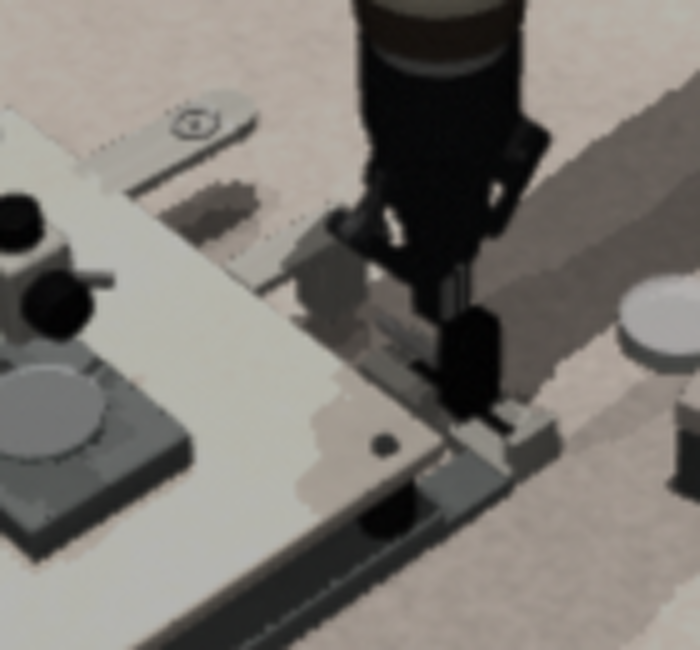

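The grip is moving. Continue to the stop.

```bash
python3 -m jog '[{"rotation":[0,0,0],"travel":[-2.1,10.8,0],"jaw":-1},{"rotation":[0,0,0],"travel":[-2.1,10.8,0],"jaw":-1},{"rotation":[0,0,0],"travel":[-0.8,3.9,0],"jaw":-1},{"rotation":[0,0,0],"travel":[0,0,0],"jaw":-1}]'
```

```text
time: 7.68
ee_pos: [0.597, 0.1564, 0.0192]
tcp_rot: [-90.0, 0.0, 11.1]
wrist_force: [-0.1, -1.1, -0.2]
opening: -0.0001
```

```bash
python3 -m jog '[{"rotation":[0,0,0],"travel":[-0.4,2,0],"jaw":-1},{"rotation":[0,0,0],"travel":[0,0,0],"jaw":-1}]'
```

```text
time: 7.92
ee_pos: [0.5967, 0.1578, 0.0191]
tcp_rot: [-90.0, 0.0, 11.0]
wrist_force: [-0.4, 0.6, -0.1]
opening: -0.0
```

```bash
python3 -m jog '[{"rotation":[0,0,0],"travel":[-0.4,2,0],"jaw":-1},{"rotation":[0,0,0],"travel":[0,0,0],"jaw":-1}]'
```

```text
time: 8.18
ee_pos: [0.5963, 0.1598, 0.0192]
tcp_rot: [-90.0, -0.0, 11.0]
wrist_force: [1.1, -2.1, 0.3]
opening: -0.0001
```

```bash
python3 -m jog '[{"rotation":[0,0,0],"travel":[-0.4,2,0],"jaw":-1},{"rotation":[0,0,0],"travel":[0,0,0],"jaw":-1}]'
```

```text
time: 8.43
ee_pos: [0.5961, 0.1605, 0.0192]
tcp_rot: [-90.1, 0.0, 11.0]
wrist_force: [1.7, -8.1, 0.4]
opening: 0.0002
```

```bash
python3 -m jog '[{"rotation":[0,0,0],"travel":[-0.4,2,0],"jaw":-1},{"rotation":[0,0,0],"travel":[0,0,0],"jaw":-1}]'
```

```text
time: 8.68
ee_pos: [0.5961, 0.1607, 0.0193]
tcp_rot: [-90.3, -0.0, 10.9]
wrist_force: [3.2, -16.0, 1.0]
opening: 0.0003
```

```bash
python3 -m jog '[{"rotation":[0,0,0],"travel":[-0.4,2,0],"jaw":-1},{"rotation":[0,0,0],"travel":[0,0,0],"jaw":-1}]'
```

```text
time: 8.93
ee_pos: [0.596, 0.1609, 0.0193]
tcp_rot: [-90.5, -0.0, 10.8]
wrist_force: [3.6, -24.8, 0.8]
opening: -0.0001
```

Hard stop reached (25 N, no further travel). Back off, rise, verify.

```bash
python3 -m jog '[{"rotation":[0,0,0],"travel":[3,-15,0],"jaw":-1},{"rotation":[0,0,0],"travel":[0,0,50],"jaw":-1},{"rotation":[0,0,0],"travel":[0,0,60],"jaw":-1},{"rotation":[0,0,-10],"travel":[-10,-40,50],"jaw":-1},{"rotation":[0,0,-10],"travel":[-10,-50,20],"jaw":1},{"rotation":[0,0,-10],"travel":[-15,-50,0],"jaw":1},{"rotation":[0,0,-10],"travel":[-15,-50,0],"jaw":1},{"rotation":[0,0,-10],"travel":[-15,-50,0],"jaw":1}]'
python3 -m jog '[{"rotation":[0,0,-10],"travel":[-15,-40,0],"jaw":1},{"rotation":[0,0,-10],"travel":[-15,-40,0],"jaw":1},{"rotation":[0,0,-10],"travel":[-15,-40,0],"jaw":1},{"rotation":[0,0,-10],"travel":[-15,-40,0],"jaw":1},{"rotation":[0,0,-10],"travel":[-15,-30,0],"jaw":1},{"rotation":[0,0,-10],"travel":[-5,-10,0],"jaw":1}]'
python3 - <<'E'
from h import *
o=bot.get_obs();print(o['ee_pos'],o['tcp_rot'],o['q'])
save('scene','s6.png',(200,240,340,370),5); save('top','t6.png'); save('wrist','w6.png')
E
```

```text
time: 9.93
ee_pos: [0.5329, -0.089, 0.1976]
tcp_rot: [-89.9, -0.0, -39.3]
wrist_force: [1.4, -0.7, 0.1]
opening: 0.0723
time: 10.68
ee_pos: [0.4527, -0.2892, 0.1974]
tcp_rot: [-90.0, 0.0, -99.4]
wrist_force: [0.1, 0.3, 0.1]
opening: 0.0854
[ 0.45267377 -0.28922109  0.19744005] [-8.99780827e+01  2.71705394e-02 -9.93895846e+01] [-3.25953016e+01  3.24526626e+00  8.49460558e+00  9.52399013e+01
  3.36084769e-02  1.56794291e+02]
```

View pics/s6.png

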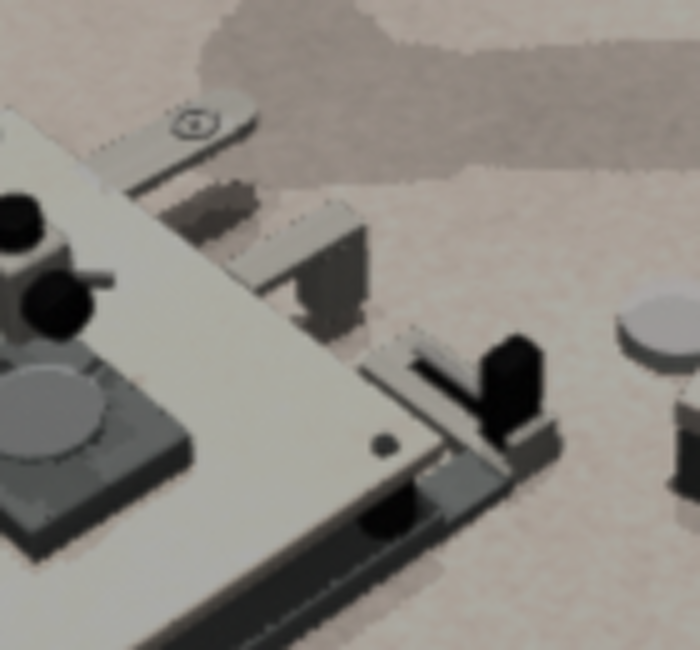

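View pics/w6.png

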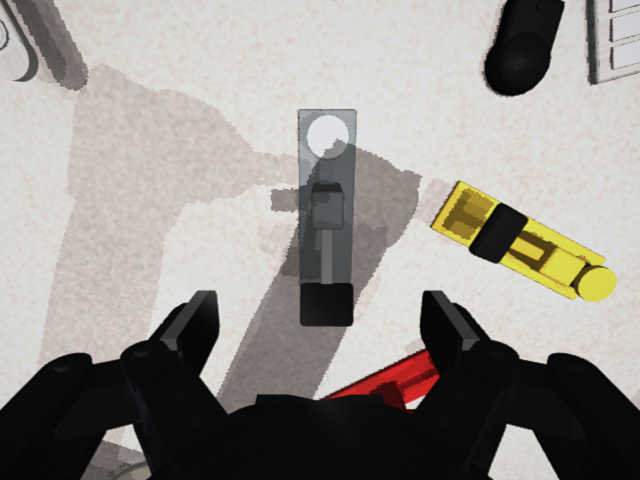

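Lock is now against the end plate with the bolt out of the keeper. Wrist view: grey jack saddle (327,137), block (327,211), paddle (326,304), fingers either side.

Run:
```python
from h import *
im=cv2.imread('pics/w6.png')
cv2.imwrite('pics/w6z.png',cv2.resize(im[90:340,270:390],None,fx=3,fy=3,interpolation=cv2.INTER_CUBIC))
A=atz('wrist',(327.5,137),.046);B=atz('wrist',(327.5,211),.07);C=atz('wrist',(326.5,304),.092)
print(A,B,C)
for d in (A-B,A-C): print(np.hypot(*d[:2]),np.degrees(np.arctan2(d[1],d[0])))
```

```text
[ 0.51801165 -0.30594298  0.046     ] [ 0.4538481  -0.29586901  0.07      ] [ 0.37201332 -0.28229057  0.092     ]
0.06494956790739018 -8.9228515614864
0.14790182702178176 -9.202232237746532
```

View pics/w6z.png

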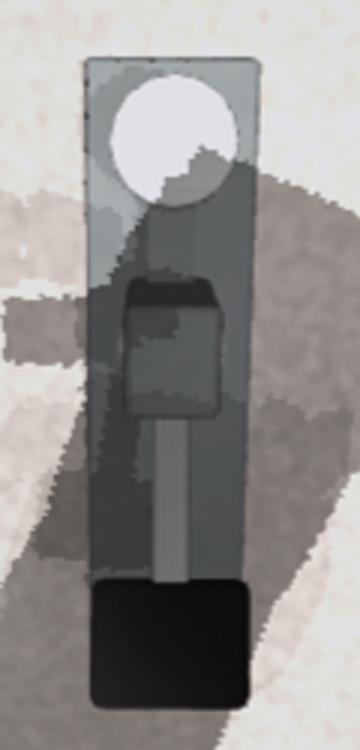

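```bash
python3 -m jog '[{"rotation":[0,0,0],"travel":[1.3,-7.2,-40],"jaw":1},{"rotation":[0,0,0],"travel":[0,0,-50],"jaw":1},{"rotation":[0,0,0],"travel":[0,0,-45],"jaw":1},{"rotation":[0,0,0],"travel":[0,0,-30],"jaw":1},{"rotation":[0,0,0],"travel":[0,0,0],"jaw":1}]'
python3 - <<'E'
from h import *
o=bot.get_obs();print(o['ee_pos'],(proj('scene',o['ee_pos'])-[200,140])*5);save('scene','s7.png',(200,120,340,250),5); save('wrist','w7.png')
E
```

```text
time: 11.45
ee_pos: [0.4538, -0.2933, 0.0303]
tcp_rot: [-90.2, 0.1, -98.7]
wrist_force: [-0.1, -1.0, 0.3]
opening: 0.0856
[ 0.45382295 -0.29330484  0.03034836] [289.92443292 366.70331442]
```

View pics/s7.png

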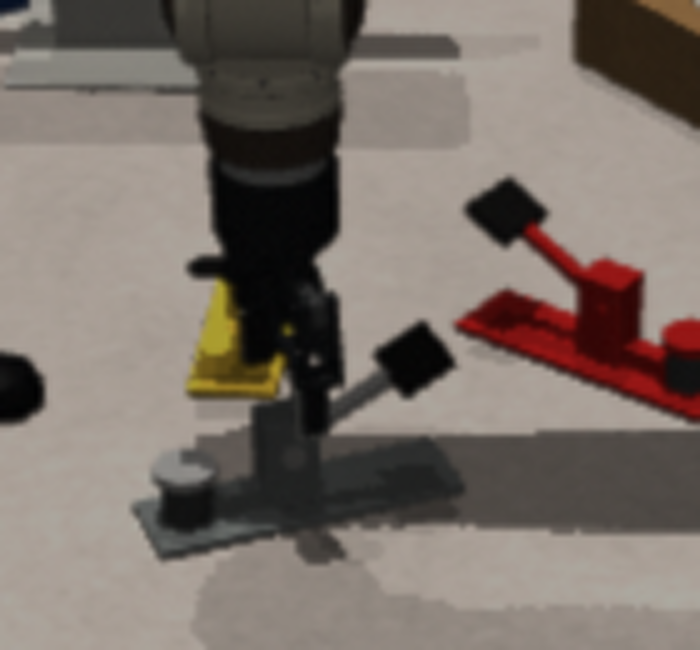

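View pics/w7.png

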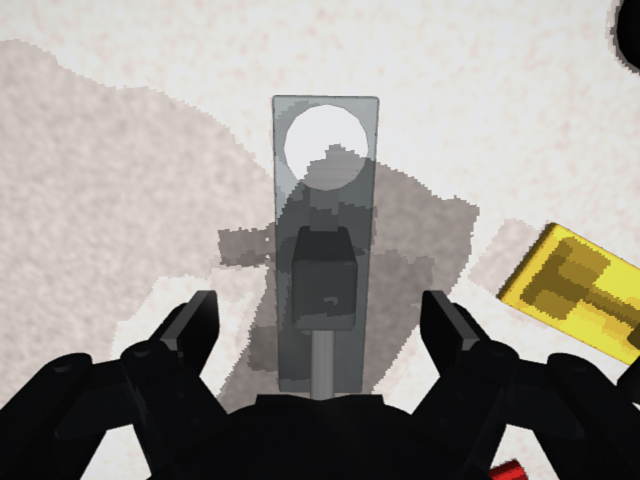

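Run:
```python
from h import *
o=bot.get_obs();y=np.radians(o['tcp_rot'][2]);jx=np.array([np.cos(y),np.sin(y),0])
for s in (-.05,.05):
  for z in (.03,.05,.06,.07,.08,.09,.15):
    X=o['ee_pos']+s*jx;X[2]=z;print(s,z,(proj('scene',X)-[200,120])*5, proj('wrist',o['ee_pos']+s*.85*jx+[0,0,z-.03]))
for z in (0,.03,.07):print('block',(proj('scene',[.454,-.2965,z])-[200,120])*5)
```

```text
-0.05 0.03 [315.03310114 508.92693687] [243.36888906 264.93220349]
-0.05 0.05 [313.96726193 481.44599371] [235.02074266 279.76453516]
-0.05 0.06 [313.42865667 467.55892692] [230.11366206 288.48305106]
-0.05 0.07 [312.88620688 453.57273479] [224.59637504 298.28573385]
-0.05 0.08 [312.33987122 439.48635221] [218.3475147  309.38821875]
-0.05 0.09 [311.78960781 425.29869871] [211.21124307 322.0673864 ]
-0.05 0.15 [308.40312018 337.98358315] [131.31448955 464.02167089]
0.05 0.03 [259.19234486 426.50740678] [394.67013646 264.93477022]
0.05 0.05 [257.79038881 399.58764817] [403.0514724  279.75980833]
0.05 0.06 [257.08223839 385.99004755] [407.97766404 288.47333313]
0.05 0.07 [256.36924091 372.29937585] [413.51608674 298.26978183]
0.05 0.08 [255.65134645 358.51467422] [419.78843555 309.3644105 ]
0.05 0.09 [254.92850436 344.63497059] [426.95094708 322.0335729 ]
0.05 0.15 [250.48462722 259.30554795] [507.09897382 463.80065609]
block [289.00792896 504.91121798]
block [287.18612399 464.82707858]
block [284.6977014  410.07573082]
```

```bash
python3 -m jog '[{"rotation":[0,0,-0.4],"travel":[0.2,-3,-20],"jaw":1},{"rotation":[0,0,0],"travel":[0,0,-8],"jaw":1},{"rotation":[0,0,0],"travel":[0,0,0],"jaw":1}]'
python3 - <<'E'
from h import *
o=bot.get_obs();print(o['ee_pos'],o['tcp_rot']);save('scene','s8.png',(200,120,340,250),5); save('wrist','w8.png')
E
```

```text
time: 11.92
ee_pos: [0.4552, -0.298, 0.0051]
tcp_rot: [-90.0, -0.0, -99.3]
wrist_force: [0.5, -0.3, 0.5]
opening: 0.0853
[ 0.45520249 -0.2979792   0.00505908] [-8.99776483e+01 -3.90138899e-03 -9.93162920e+01]
```

View pics/s8.png

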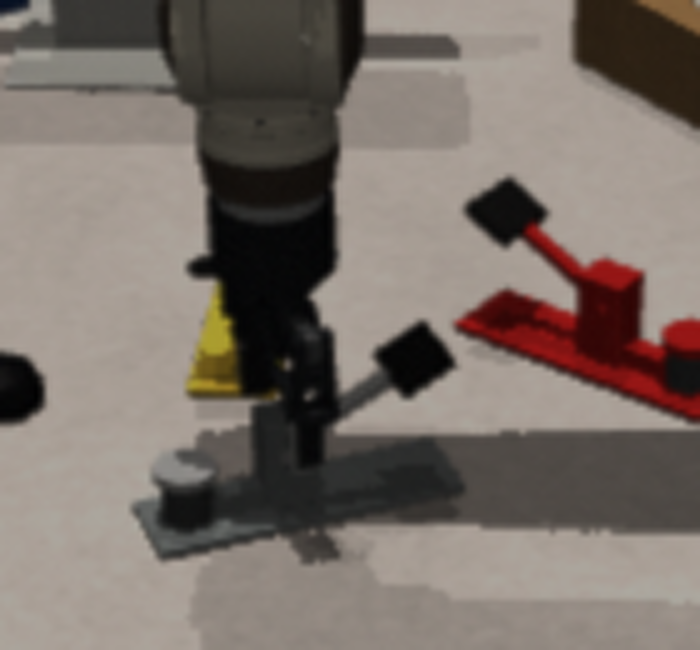

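View pics/w8.png

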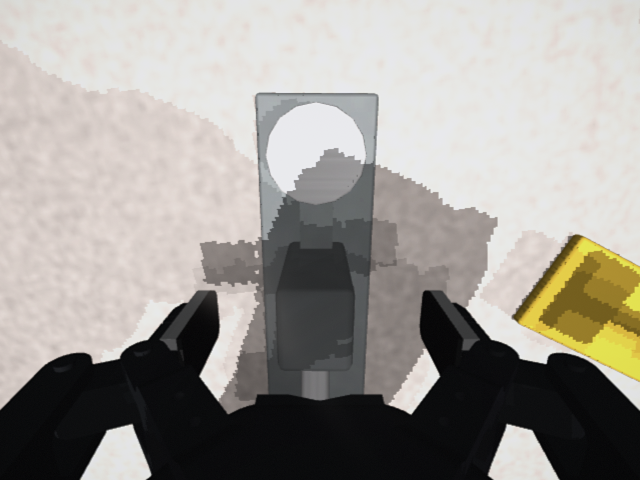

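```bash
python3 -m jog '[{"rotation":[0,0,0],"travel":[-0.5,1,-6],"jaw":1},{"rotation":[0,0,0],"travel":[0,0,0],"jaw":-1},{"rotation":[0,0,0],"travel":[0,0,0],"jaw":-1},{"rotation":[0,0,0],"travel":[0,0,0],"jaw":-1},{"rotation":[0,0,0],"travel":[0,0,0],"jaw":-1},{"rotation":[0,0,0],"travel":[0,0,0],"jaw":-1},{"rotation":[0,0,0],"travel":[0,0,0],"jaw":-1}]' 50
python3 - <<'E'
from h import *
o=bot.get_obs();print(o['ee_pos'],o['tcp_rot'],o['opening'],o['wrist_force']);save('scene','s9.png',(200,120,340,250),5); save('wrist','w9.png')
E
```

```text
time: 12.9
ee_pos: [0.4546, -0.2969, -0.0014]
tcp_rot: [-90.0, 0.0, -99.4]
wrist_force: [-0.9, 2.9, 3.8]
opening: 0.0295
[ 0.45460563 -0.29694651 -0.00136427] [-8.99812561e+01  4.16828768e-03 -9.93523549e+01] 0.029470633779406126 [-0.87682557  2.87351315  3.84012862]
```

View pics/s9.png

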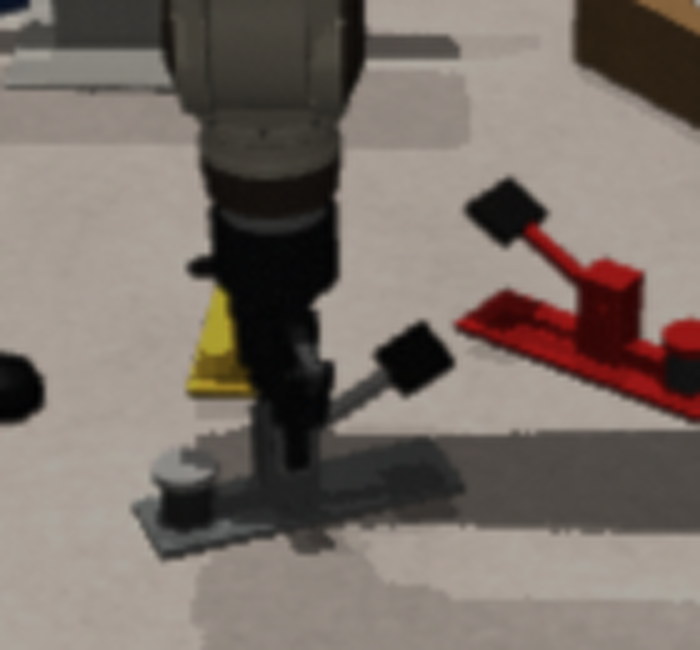

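View pics/w9.png

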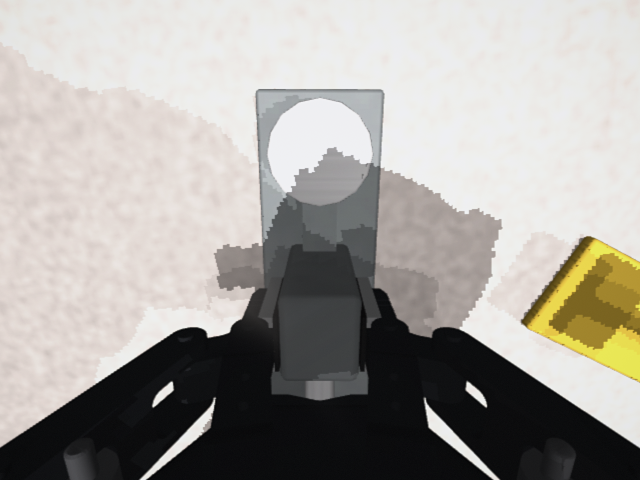

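Grip is firm (opening 29.5 mm). Now work out the carry.

Run:
```python
from h import *
o=bot.get_obs();t=o['ee_pos'][:2];yaw=np.radians(o['tcp_rot'][2]+90)
S=atz('wrist',(319.5,151),.046)
r=S[:2]-t; print('saddle',S,'rel',r,np.hypot(*r),np.degrees(np.arctan2(r[1],r[0])),'tool dir',np.degrees(yaw))
print('base corners yaw:')
a=atz('wrist',(257,91),.008);b=atz('wrist',(383,91),.008);print(np.degrees(np.arctan2((a-b)[1],(a-b)[0]))-90)
Rt=lambda d:np.array([[np.cos(d),-np.sin(d)],[np.sin(d),np.cos(d)]])
for P in ([.6389,-.0555],[.6387,-.0557]):
  tgt=np.array(P); dyaw=np.radians(11.03)-yaw
  T=tgt-Rt(dyaw)@r; print('T',T,np.degrees(dyaw))
ex=np.array([np.cos(np.radians(11.03)),np.sin(np.radians(11.03))])
print('pre (100 back)',T-.1*ex,'delta from now',T-.1*ex-t, 'bottle',atz('top',(448,160),0.05))
```

```text
saddle [ 0.51871157 -0.30763008  0.046     ] rel [ 0.06410854 -0.0107059 ] 0.06499632001270986 -9.480702119399071 tool dir -9.352147599369829
base corners yaw:
-9.323917493781337
T [ 0.57507661 -0.06779212] 20.38214759936983
T [ 0.57487661 -0.06799212] 20.38214759936983
pre (100 back) [ 0.47672389 -0.08712441] delta from now [0.02212087 0.20979977] bottle [ 0.65625999 -0.3268304   0.05      ]
```

```bash
python3 -m jog '[{"rotation":[0,0,0],"travel":[0,0,15],"jaw":-1},{"rotation":[0,0,3.4],"travel":[3.7,35,0],"jaw":-1},{"rotation":[0,0,3.4],"travel":[3.7,35,0],"jaw":-1},{"rotation":[0,0,3.4],"travel":[3.7,35,0],"jaw":-1},{"rotation":[0,0,3.4],"travel":[3.7,35,0],"jaw":-1},{"rotation":[0,0,3.4],"travel":[3.7,35,0],"jaw":-1},{"rotation":[0,0,3.4],"travel":[3.6,35,0],"jaw":-1},{"rotation":[0,0,0],"travel":[0,0,0],"jaw":-1}]'
python3 - <<'E'
from h import *
o=bot.get_obs();print(o['ee_pos'],o['tcp_rot'],o['opening'],o['wrist_force']);save('scene','s10.png',(180,180,340,300),5); save('wrist','w10.png')
E
```

```text
time: 14.0
ee_pos: [0.4762, -0.0852, 0.0133]
tcp_rot: [-90.1, 0.0, -78.8]
wrist_force: [0.0, 0.1, -7.1]
opening: 0.0294
[ 0.47616199 -0.08521401  0.01328597] [-9.00647713e+01  3.27912986e-02 -7.87725765e+01] 0.02941098631174691 [ 0.04257341  0.1213357  -7.08404904]
```

View pics/s10.png

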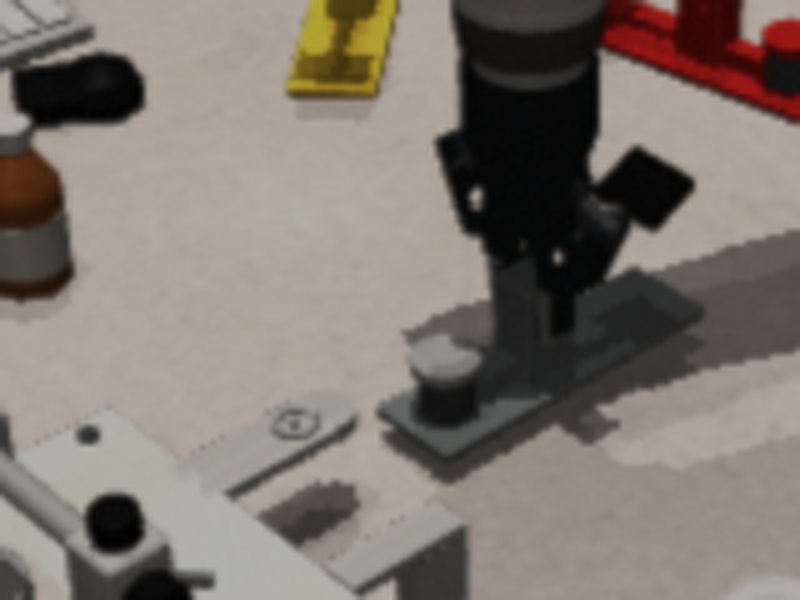

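View pics/w10.png

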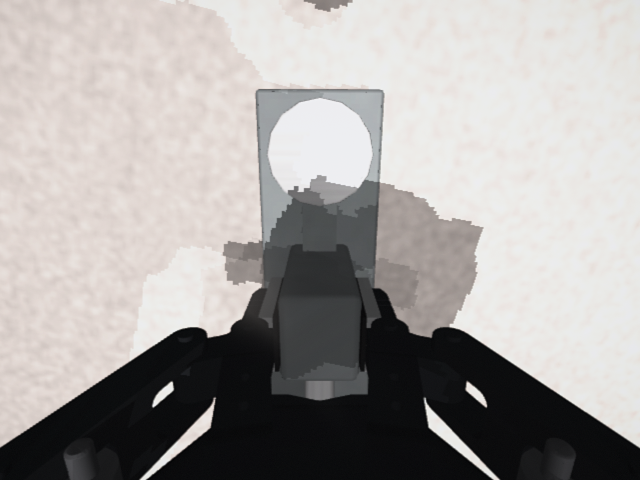

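Run:
```python
from h import *
print(proj('scene',[.6389,-.0555,.071]),'ring by scene',atz('scene',(239.6,264.8),.071))
print('saddle top scene',atz('scene',(180+446/5,180+357/5),.046+.0147))
o=bot.get_obs();t=o['ee_pos']
a=np.radians(o['tcp_rot'][2]+90-.13);print('predicted saddle',t[:2]+.065*np.array([np.cos(a),np.sin(a)]))
```

```text
[239.54837325 263.5057978 ] ring by scene [ 0.64129981 -0.05059907  0.071     ]
saddle top scene [ 0.54028644 -0.07181763  0.0607    ]
predicted saddle [ 0.54009009 -0.07465438]
```

```bash
python3 -m jog '[{"rotation":[0,0,0],"travel":[0,0,-8],"jaw":-1},{"rotation":[0,0,0],"travel":[0,-1.5,-3],"jaw":-1},{"rotation":[0,0,0],"travel":[13,2.6,0],"jaw":-1},{"rotation":[0,0,0],"travel":[13,2.6,0],"jaw":-1},{"rotation":[0,0,0],"travel":[13,2.6,0],"jaw":-1},{"rotation":[0,0,0],"travel":[12,2.4,0],"jaw":-1},{"rotation":[0,0,0],"travel":[0,0,0],"jaw":-1}]'
python3 - <<'E'
from h import *
o=bot.get_obs();print(o['ee_pos'],o['tcp_rot'],o['opening'],o['wrist_force']);save('scene','s11.png',(180,180,340,300),5); save('wrist','w11.png')
E
```

```text
time: 14.98
ee_pos: [0.5285, -0.078, 0.0022]
tcp_rot: [-90.0, 0.0, -78.9]
wrist_force: [-0.9, -0.5, -7.9]
opening: 0.0294
[ 0.52847096 -0.0779884   0.00221899] [-9.00060102e+01  3.94274338e-03 -7.89208081e+01] 0.02939018281674221 [-0.87760938 -0.4741394  -7.88618638]
```

View pics/s11.png

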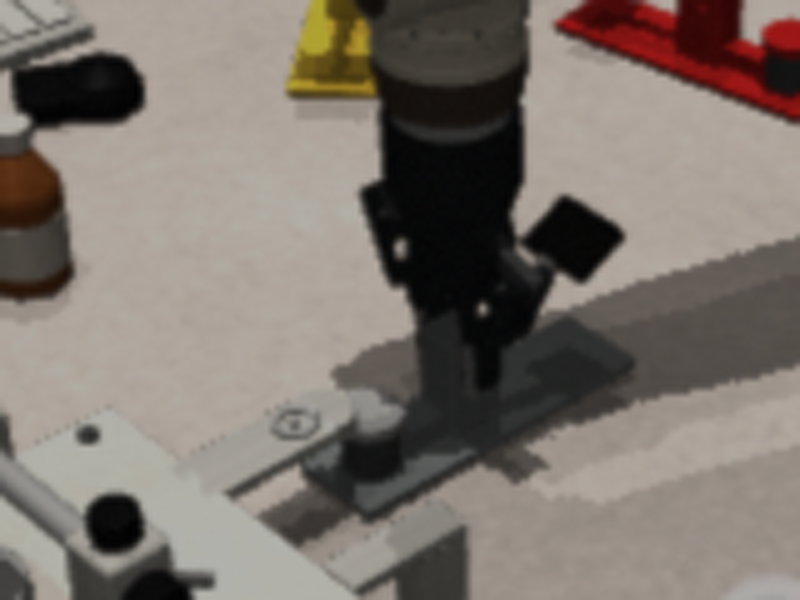

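View pics/w11.png

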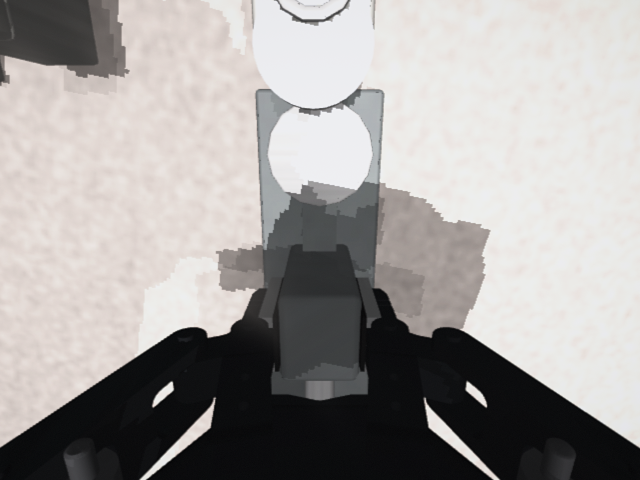

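Run:
```python
from h import *
P=bot.camera_params('wrist');o=bot.get_obs()
a=np.radians(11.03);ex=np.array([np.cos(a),np.sin(a)]);ey=np.array([-ex[1],ex[0]])
w=lambda uv,z:atz('wrist',uv,z,P)[:2]
S=w((320,151.5),.0495); tip=w((314,109),.071);tip2=w((314,109),.068)
l=w((253,30),.071);r=w((374.5,30),.071); ring=w((314,20),.071)
c=(l+r)/2
print('saddle',S,'ear width',np.linalg.norm(l-r),'ear yaw',np.degrees(np.arctan2((l-r)[1],(l-r)[0]))-90)
for n,p in (('tip',tip),('tip68',tip2),('c',c),('ringfront',ring)): d=p-S; print(n,d@ex*1000,d@ey*1000)
print('pad est by tip',tip+.036*ex,'by ring',ring+.013*ex,'tcp',o['ee_pos'])
im=cv2.imread('pics/w11.png'); cv2.imwrite('pics/w11z.png',cv2.resize(im[0:220,230:400],None,fx=3.5,fy=2.7))
```

```text
saddle [ 0.59109008 -0.06603881] ear width 0.034748125956044144 ear yaw 11.087654795972384
tip 13.841871491378916 1.9038077700356997
tip68 14.00809475366121 1.945182663622849
c 35.13361099229661 1.9001334210936258
ringfront 37.652609965247485 1.8213860618875197
pad est by tip [ 0.63964699 -0.05463428] by ring [ 0.64045852 -0.05456007] tcp [ 0.52734092 -0.078172    0.00213661]
```

View pics/w11z.png

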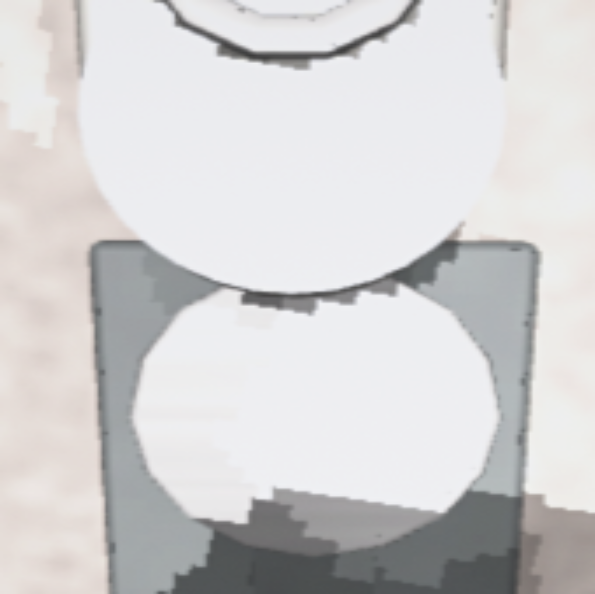

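Wrist view: ear tip at (314,109), ring front (314,20), saddle (320,151). The remaining shift is 50 mm forward and 2 mm left in the frame.

```bash
python3 -m jog '[{"rotation":[0,0,0],"travel":[12.2,2.9,0],"jaw":-1},{"rotation":[0,0,0],"travel":[12.2,2.9,0],"jaw":-1},{"rotation":[0,0,0],"travel":[12.2,2.9,0],"jaw":-1},{"rotation":[0,0,0],"travel":[12.3,2.8,0],"jaw":-1},{"rotation":[0,0,0],"travel":[0,0,0],"jaw":-1},{"rotation":[0,0,0],"travel":[0,0,0],"jaw":-1}]'
python3 - <<'E'
from h import *
o=bot.get_obs();print(o['ee_pos'],o['tcp_rot'],o['opening'],o['wrist_force']);save('wrist','w12.png')
o=bot.get_obs();print(o['ee_pos'])
a=np.radians(11.03);ex=np.array([np.cos(a),np.sin(a)]);r=.065*ex
print('saddle est',o['ee_pos'][:2]+.065*np.array([np.cos(np.radians(o['tcp_rot'][2]+90-.13)),np.sin(np.radians(o['tcp_rot'][2]+90-.13))]))
E
```

```text
time: 15.82
ee_pos: [0.5762, -0.0668, 0.0022]
tcp_rot: [-90.0, 0.0, -79.0]
wrist_force: [0.7, 0.4, -7.7]
opening: 0.0292
[ 0.57616225 -0.06676574  0.00216151] [-9.00463631e+01  1.01646890e-02 -7.89546270e+01] 0.02920667597544239 [ 0.74996645  0.41075468 -7.68747155]
[ 0.57612207 -0.0668548   0.00225935]
saddle est [ 0.63994784 -0.05455557]
```

View pics/w12.png

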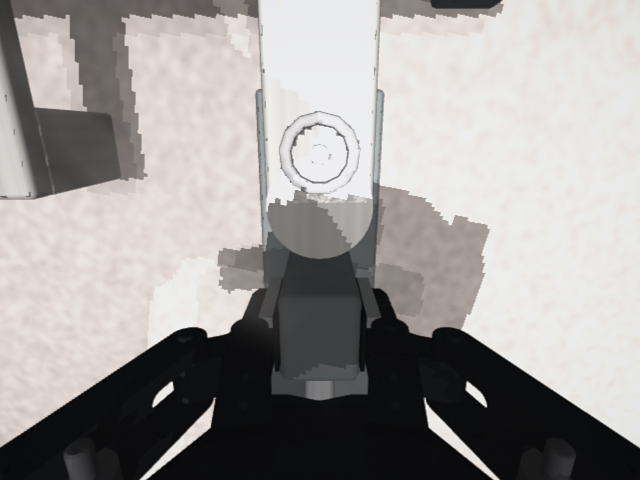

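Run:
```python
from h import *
a=np.radians(11.03);ex=np.array([np.cos(a),np.sin(a)]);ey=np.array([-ex[1],ex[0]])
S=atz('wrist',(320,151.5),.0495)[:2];R=atz('wrist',(319.5,153),.071)[:2];d=R-S;print(S,R,d@ex,d@ey)
```

```text
[ 0.63981013 -0.05470689] [ 0.64054573 -0.05433949] 0.0007923015505868818 0.00021986882618256324
```

Centred within 0.8 mm. Set it down.

```bash
python3 -m jog '[{"rotation":[0,0,0],"travel":[0.6,0.2,-1.8],"jaw":-1},{"rotation":[0,0,0],"travel":[0,0,-1.8],"jaw":-1},{"rotation":[0,0,0],"travel":[0,0,0],"jaw":-1},{"rotation":[0,0,0],"travel":[0,0,0],"jaw":-1}]'
```

```text
time: 16.38
ee_pos: [0.577, -0.0666, -0.0012]
tcp_rot: [-90.0, 0.0, -79.0]
wrist_force: [-0.4, -0.6, -8.5]
opening: 0.0291
```

```bash
python3 -m jog '[{"rotation":[0,0,0],"travel":[0,0,-0.7],"jaw":-1},{"rotation":[0,0,0],"travel":[0,0,0],"jaw":-1}]'
```

```text
time: 16.62
ee_pos: [0.577, -0.0666, -0.0014]
tcp_rot: [-90.0, -0.0, -79.0]
wrist_force: [-3.8, 1.5, -0.0]
opening: 0.0294
```

```bash
python3 -m jog '[{"rotation":[0,0,0],"travel":[0,0,-0.7],"jaw":-1},{"rotation":[0,0,0],"travel":[0,0,0],"jaw":-1}]'
```

```text
time: 16.88
ee_pos: [0.5771, -0.0666, -0.0014]
tcp_rot: [-90.0, -0.0, -79.0]
wrist_force: [-6.9, 1.8, 6.0]
opening: 0.0292
```

```bash
python3 -m jog '[{"rotation":[0,0,0],"travel":[0,0,0.5],"jaw":-1},{"rotation":[0,0,0],"travel":[0,0,0],"jaw":1},{"rotation":[0,0,0],"travel":[0,0,0],"jaw":1},{"rotation":[0,0,0],"travel":[0,0,0],"jaw":1},{"rotation":[0,0,0],"travel":[0,0,0],"jaw":1},{"rotation":[0,0,0],"travel":[0,0,0],"jaw":1},{"rotation":[0,0,0],"travel":[0,0,30],"jaw":1},{"rotation":[0,0,0],"travel":[0,0,40],"jaw":1}]'
python3 - <<'E'
from h import *
a=np.radians(11.03);ex=np.array([np.cos(a),np.sin(a)]);ey=np.array([-ex[1],ex[0]])
o=bot.get_obs();print(o['ee_pos'],o['tcp_rot'],o['opening'],o['wrist_force']);save('wrist','w13.png');save('scene','s13.png',(180,180,340,300),5)
E
```

```text
time: 17.88
ee_pos: [0.5763, -0.0665, 0.0677]
tcp_rot: [-90.1, 0.0, -79.0]
wrist_force: [-0.1, -0.8, 0.1]
opening: 0.0855
[ 0.57625719 -0.06651587  0.0676853 ] [-9.01230729e+01  3.93361586e-02 -7.89600602e+01] 0.08548450236451391 [-0.13424585 -0.83186163  0.12979376]
```

View pics/w13.png

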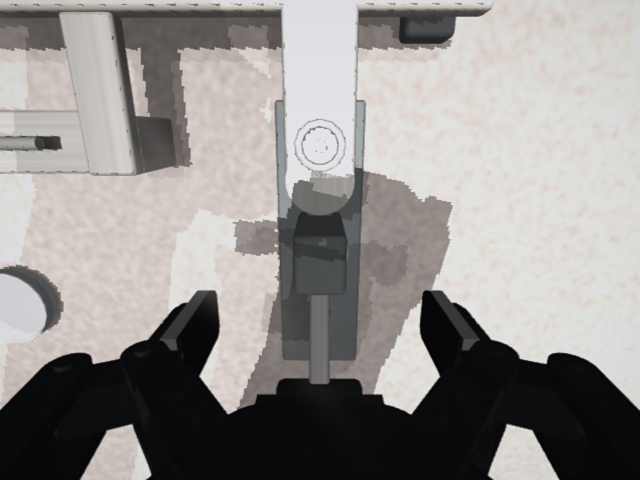

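View pics/s13.png

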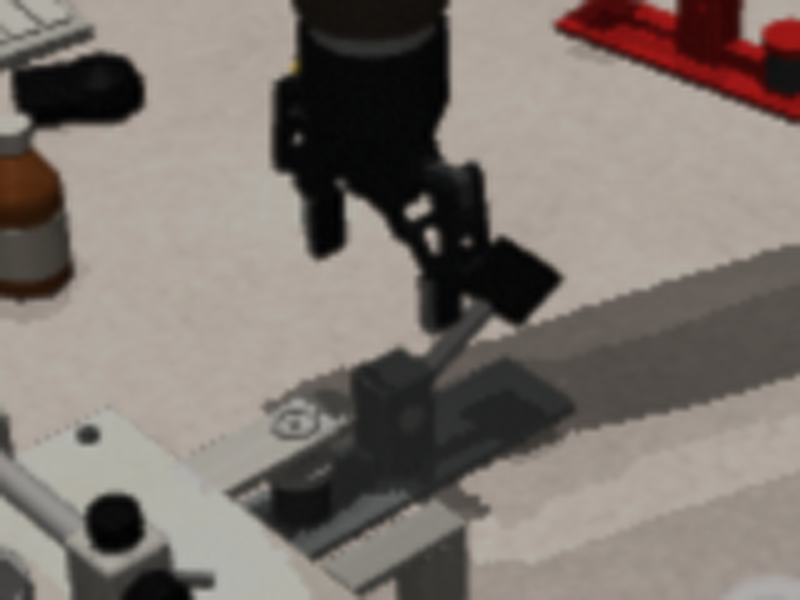

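Run:
```python
from h import *
im=cv2.imread('pics/w13.png'); cv2.imwrite('pics/w13z.png',cv2.resize(im[90:310,260:380],None,fx=4.5,fy=2.7*1))
a=np.radians(11.03);ex=np.array([np.cos(a),np.sin(a)]);ey=np.array([-ex[1],ex[0]])
w=lambda uv,z:atz('wrist',uv,z)[:2]
R=w((319.5,145.5),.071)
def s(n,p):d=p-R;print(n,d@ex*1000,d@ey*1000)
s('saddle near edge (exp -20)',w((320,215.5),.046)); s('base front L',w((276,100),.008));s('base front R',w((365.5,100),.008));s('base rear L',w((283,357),.008));s('base rear R',w((356,360),.008));s('block top c',w((320,265),.07));
```

```text
saddle near edge (exp -20) -42.850796988608 -0.4356660152243881
base front L 27.25271004097435 28.830359834703334
base front R 27.30285566912961 -30.926966022763544
base rear L -172.4850292558512 29.923445510188987
base rear R -175.48036484656276 -30.78049500881256
block top c -66.10779096017157 -0.3448822620533375
```

View pics/w13z.png

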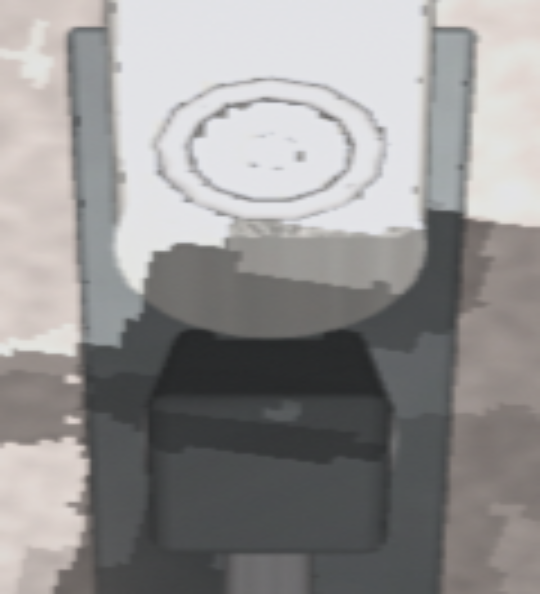

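Placement check: base front is 27.3 mm past the ring (27 expected), sideways error about 1 mm. Now go above the paddle with the fingers shut.

```bash
python3 -m jog '[{"rotation":[0,0,0],"travel":[0,0,40],"jaw":1},{"rotation":[0,0,0],"travel":[0,0,15],"jaw":1},{"rotation":[0,0,0],"travel":[-27,-5.4,0],"jaw":-1},{"rotation":[0,0,0],"travel":[-27,-5.4,0],"jaw":-1},{"rotation":[0,0,0],"travel":[-28,-5.5,0],"jaw":-1},{"rotation":[0,0,0],"travel":[0,0,0],"jaw":-1},{"rotation":[0,0,0],"travel":[0,0,0],"jaw":-1},{"rotation":[0,0,0],"travel":[0,0,0],"jaw":-1}]'
python3 - <<'E'
from h import *
o=bot.get_obs();print(o['ee_pos'],o['tcp_rot'],o['opening'],o['wrist_force']);save('wrist','w14.png');save('scene','s14.png',(180,160,340,280),5)
E
```

```text
time: 18.98
ee_pos: [0.4956, -0.0828, 0.1225]
tcp_rot: [-90.0, 0.0, -78.9]
wrist_force: [0.2, -0.3, -1.1]
opening: -0.0002
[ 0.49564623 -0.08275413  0.12247828] [-9.00155633e+01  9.47728419e-03 -7.89457911e+01] -0.00017529259719999693 [ 0.1966656  -0.28664728 -1.12350458]
```

View pics/s14.png

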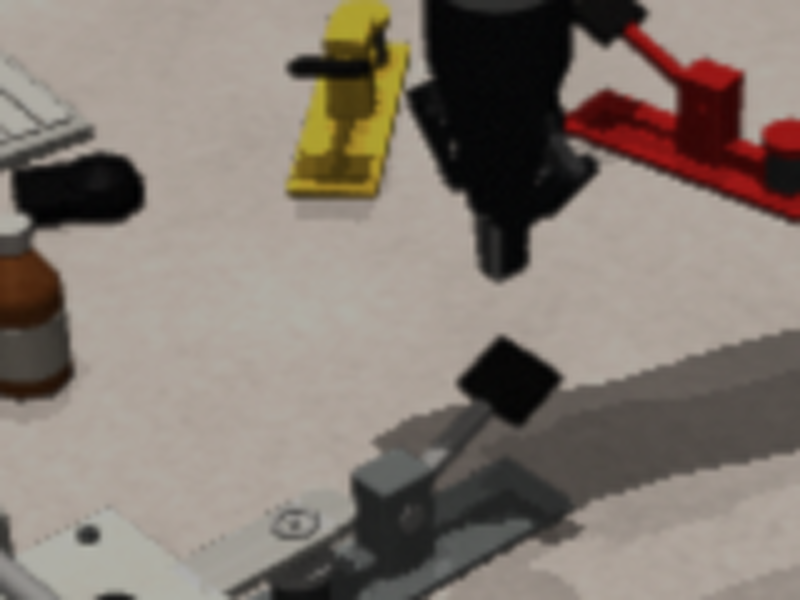

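View pics/w14.png

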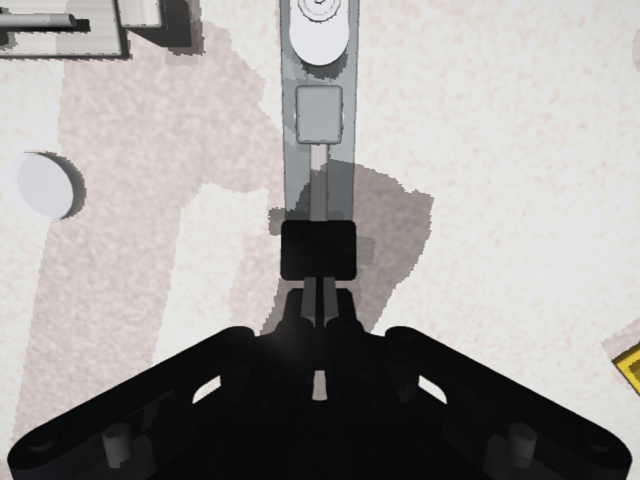

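```bash
python3 -m jog '[{"rotation":[0,0,0],"travel":[0,0,-25],"jaw":-1},{"rotation":[0,0,0],"travel":[0,0,-20],"jaw":-1},{"rotation":[0,0,0],"travel":[0,0,0],"jaw":-1}]'
python3 - <<'E'
from h import *
P=atz('wrist',(318,250),.092);o=bot.get_obs();print(o['ee_pos'],o['wrist_force']);save('wrist','w15.png');save('scene','s15.png',(220,180,340,280),6)
E
```

```text
time: 19.45
ee_pos: [0.4943, -0.0826, 0.0764]
tcp_rot: [-90.2, 0.1, -78.9]
wrist_force: [0.3, -1.0, -0.2]
opening: 0.0002
[ 0.49432149 -0.08263192  0.07643511] [ 0.31044785 -0.99907636 -0.17461356]
```

View pics/s15.png

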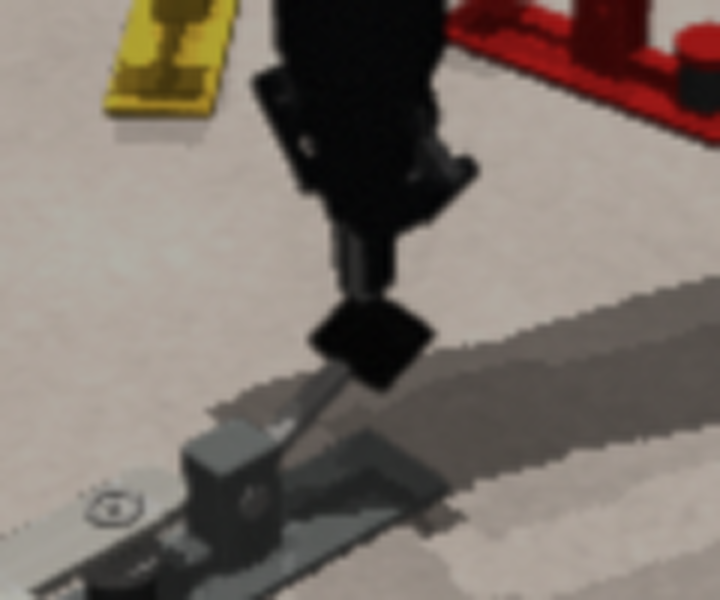

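View pics/w15.png

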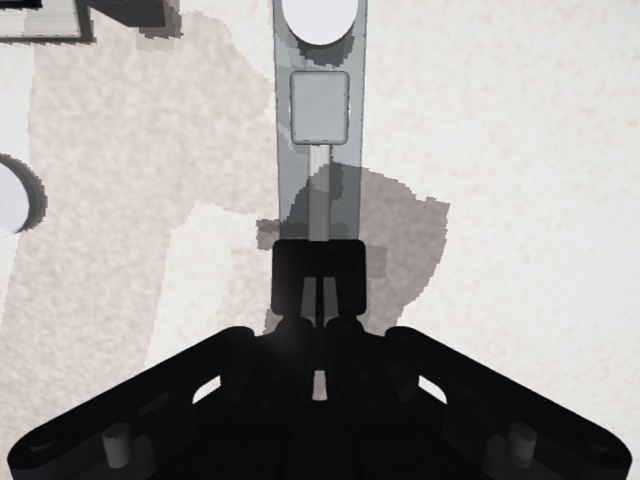

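```bash
python3 -m jog '[{"rotation":[0,0,0],"travel":[0.5,0,-8],"jaw":-1},{"rotation":[0,0,0],"travel":[0,0,-6],"jaw":-1},{"rotation":[0,0,0],"travel":[-3,-0.6,-6],"jaw":-1},{"rotation":[0,0,0],"travel":[0,0,0],"jaw":-1}]'
```

```text
time: 20.05
ee_pos: [0.4925, -0.0835, 0.0577]
tcp_rot: [-90.0, 0.0, -79.0]
wrist_force: [1.5, -0.2, 1.2]
opening: -0.0002
```

```bash
python3 -m jog '[{"rotation":[0,0,0],"travel":[-2.5,-0.5,-7],"jaw":-1},{"rotation":[0,0,0],"travel":[-2.2,-0.4,-7],"jaw":-1},{"rotation":[0,0,0],"travel":[-1.5,-0.3,-7],"jaw":-1},{"rotation":[0,0,0],"travel":[0,0,0],"jaw":-1}]'
python3 - <<'E'
from h import *
save('wrist','w16.png');save('scene','s16.png',(200,180,340,285),5.5)
E
```

```text
time: 20.55
ee_pos: [0.4857, -0.0849, 0.0366]
tcp_rot: [-90.0, -0.0, -79.0]
wrist_force: [-4.0, -1.0, 9.4]
opening: 0.0001
```

View pics/s16.png

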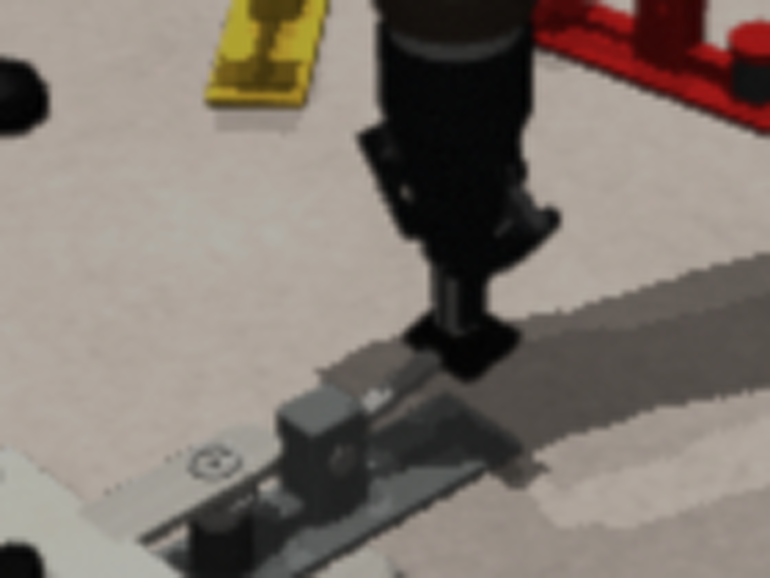

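```bash
python3 -m jog '[{"rotation":[0,0,0],"travel":[-1,-0.2,-6],"jaw":-1},{"rotation":[0,0,0],"travel":[-0.5,0,-6],"jaw":-1},{"rotation":[0,0,0],"travel":[0,0,-5],"jaw":-1},{"rotation":[0,0,0],"travel":[0,0,0],"jaw":-1}]'
```

```text
time: 21.15
ee_pos: [0.4839, -0.0853, 0.0195]
tcp_rot: [-90.1, -0.0, -79.0]
wrist_force: [-4.8, -2.1, 8.6]
opening: -0.0001
```

```bash
python3 -m jog '[{"rotation":[0,0,0],"travel":[0,0,-3],"jaw":-1},{"rotation":[0,0,0],"travel":[0,0,-2],"jaw":-1},{"rotation":[0,0,0],"travel":[0,0,0],"jaw":-1}]'
```

```text
time: 21.52
ee_pos: [0.4838, -0.0853, 0.0147]
tcp_rot: [-90.1, -0.0, -79.0]
wrist_force: [-6.2, -2.1, 9.3]
opening: -0.0002
```

```bash
python3 -m jog '[{"rotation":[0,0,0],"travel":[0,0,-2],"jaw":-1},{"rotation":[0,0,0],"travel":[0,0,0],"jaw":-1}]'
```

```text
time: 21.78
ee_pos: [0.4837, -0.0853, 0.0127]
tcp_rot: [-90.1, -0.0, -79.0]
wrist_force: [-6.6, -2.2, 10.0]
opening: 0.0002
```

```bash
python3 -m jog '[{"rotation":[0,0,0],"travel":[-0.8,-0.2,-2],"jaw":-1},{"rotation":[0,0,0],"travel":[0,0,0],"jaw":-1}]'
```

```text
time: 22.02
ee_pos: [0.4837, -0.0853, 0.0111]
tcp_rot: [-90.0, -0.0, -79.0]
wrist_force: [-3.4, -1.0, 10.4]
opening: -0.0
```

```bash
python3 -m jog '[{"rotation":[0,0,0],"travel":[-0.8,-0.2,-2],"jaw":-1},{"rotation":[0,0,0],"travel":[0,0,0],"jaw":-1}]'
python3 - <<'E'
from h import *
save('wrist','w17.png');save('scene','s17.png',(180,180,340,300),5)
E
```

```text
time: 22.28
ee_pos: [0.4837, -0.0854, 0.0094]
tcp_rot: [-89.9, -0.0, -79.0]
wrist_force: [-1.7, 0.7, 9.6]
opening: -0.0001
```

View pics/s17.png

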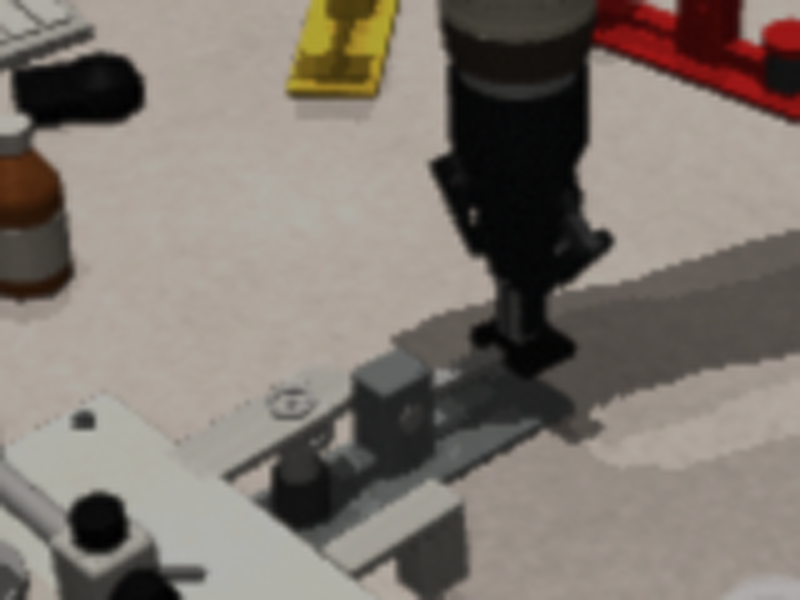

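View pics/w17.png

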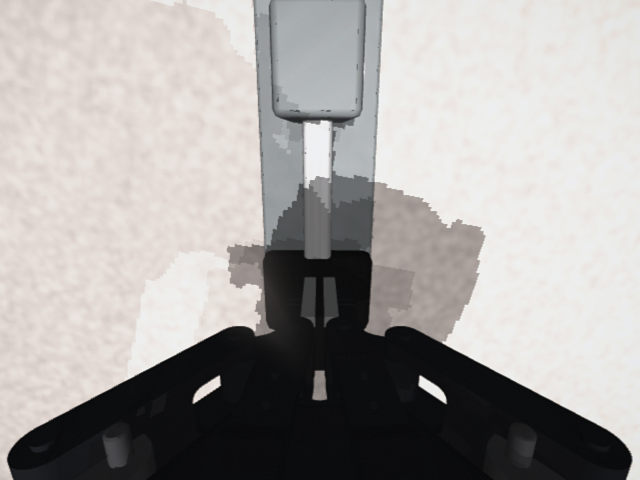

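```bash
python3 -m jog '[{"rotation":[0,0,0],"travel":[0,0,-2],"jaw":-1},{"rotation":[0,0,0],"travel":[0,0,0],"jaw":-1}]'
```

```text
time: 22.62
ee_pos: [0.4837, -0.0854, 0.0074]
tcp_rot: [-89.9, -0.0, -79.0]
wrist_force: [-1.9, 0.1, 9.6]
opening: 0.0002
```

```bash
python3 -m jog '[{"rotation":[0,0,0],"travel":[0,0,-2],"jaw":-1},{"rotation":[0,0,0],"travel":[0,0,0],"jaw":-1}]'
```

```text
time: 22.88
ee_pos: [0.4838, -0.0854, 0.0058]
tcp_rot: [-89.9, -0.0, -79.0]
wrist_force: [-2.9, 0.5, 12.5]
opening: -0.0001
```

```bash
python3 -m jog '[{"rotation":[0,0,0],"travel":[0,0,-2],"jaw":-1},{"rotation":[0,0,0],"travel":[0,0,0],"jaw":-1}]'
```

```text
time: 23.12
ee_pos: [0.4839, -0.0854, 0.0052]
tcp_rot: [-89.9, -0.0, -79.0]
wrist_force: [-7.1, 1.0, 23.8]
opening: 0.0002
```

```bash
python3 -m jog '[{"rotation":[0,0,0],"travel":[-0.5,0,-1],"jaw":-1},{"rotation":[0,0,0],"travel":[0,0,0],"jaw":-1}]'
python3 - <<'E'
from h import *
save('scene','s18.png',(180,180,340,300),5)
E
```

```text
time: 23.38
ee_pos: [0.484, -0.0854, 0.0049]
tcp_rot: [-89.8, -0.1, -79.0]
wrist_force: [-7.7, 1.6, 28.5]
opening: 0.0002
```

View pics/s18.png

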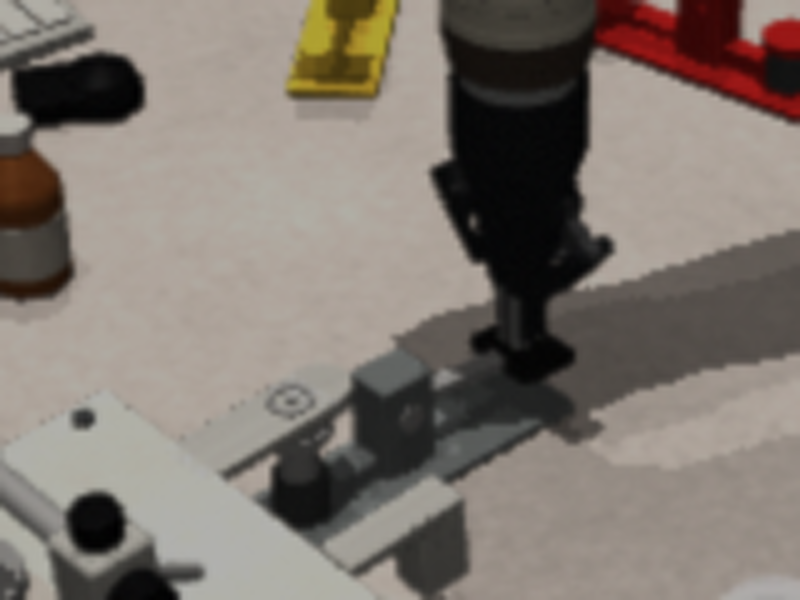

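Full stroke reached (hard stop, 28 N, plate raised). Let the handle up along its arc, slowly.

```bash
python3 -m jog '[{"rotation":[0,0,0],"travel":[0,0,-0],"jaw":-1},{"rotation":[0,0,0],"travel":[0,0,7],"jaw":-1},{"rotation":[0,0,0],"travel":[0.5,0.1,7],"jaw":-1},{"rotation":[0,0,0],"travel":[1,0.2,7],"jaw":-1},{"rotation":[0,0,0],"travel":[1.2,0.3,7],"jaw":-1},{"rotation":[0,0,0],"travel":[1.8,0.4,7],"jaw":-1},{"rotation":[0,0,0],"travel":[2.5,0.5,7],"jaw":-1},{"rotation":[0,0,0],"travel":[3,0.6,7],"jaw":-1}]'
python3 -m jog '[{"rotation":[0,0,0],"travel":[2,0.3,7],"jaw":-1},{"rotation":[0,0,0],"travel":[0,0,10],"jaw":-1},{"rotation":[0,0,0],"travel":[0,0,20],"jaw":-1},{"rotation":[0,0,0],"travel":[0,0,15],"jaw":-1},{"rotation":[0,0,0],"travel":[0,0,0],"jaw":-1},{"rotation":[0,0,0],"travel":[0,0,0],"jaw":-1},{"rotation":[0,0,0],"travel":[0,0,0],"jaw":-1},{"rotation":[0,0,0],"travel":[0,0,0],"jaw":-1}]'
python3 - <<'E'
from h import *
save('scene','s19.png',(180,180,340,300),5);save('wrist','w19.png')
E
```

```text
time: 24.42
ee_pos: [0.4925, -0.0832, 0.0506]
tcp_rot: [-90.0, 0.0, -79.0]
wrist_force: [0.2, 0.0, 0.4]
opening: 0.0001
time: 25.42
ee_pos: [0.4945, -0.0829, 0.1024]
tcp_rot: [-90.0, 0.0, -79.0]
wrist_force: [-0.4, 1.2, -0.6]
opening: -0.0003
```

View pics/s19.png

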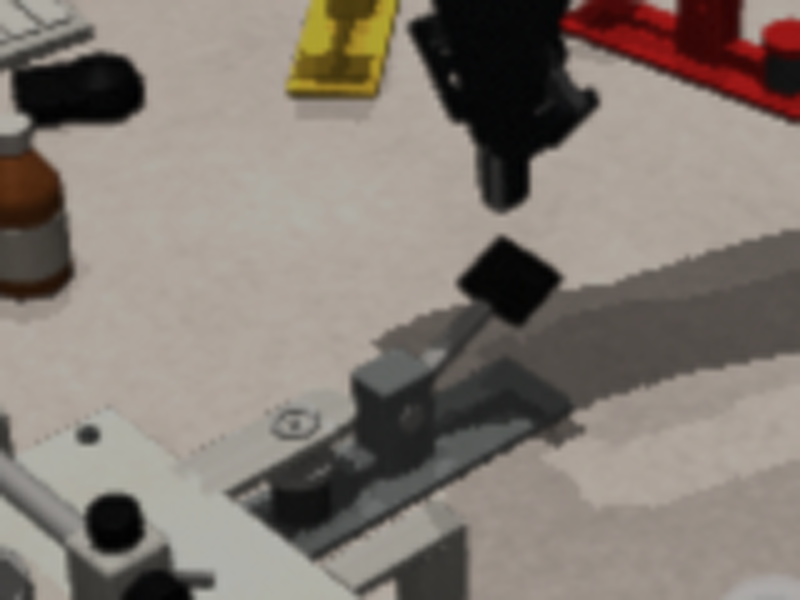

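View pics/w19.png

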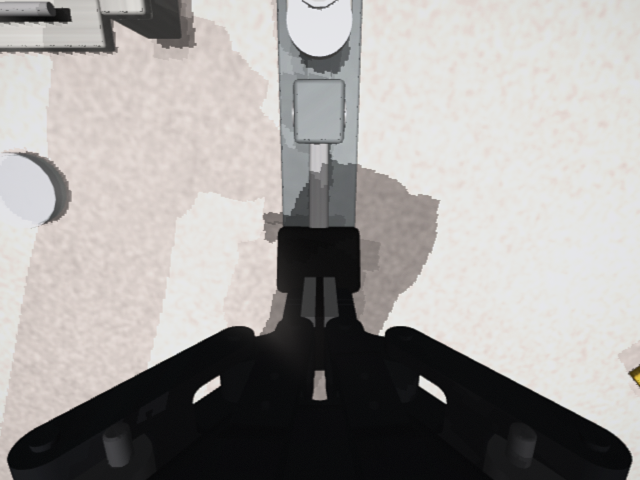

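Handle is fully up and the plate is settled (ring back at (298,424)). Checking that the jack hasn't shifted:

Run:
```python
from h import *
a=np.radians(11.03);ex=np.array([np.cos(a),np.sin(a)]);ey=np.array([-ex[1],ex[0]])
w=lambda uv,z:atz('wrist',uv,z)[:2]
im=bot.camera('wrist'); cv2.imwrite('pics/w20.png',cv2.resize(im[0:240,250:390,::-1],None,fx=4,fy=2.5*1))
T=(w((287,20),.068)+w((351,20),.068))/2; tip=w((319,56.5),.068)
B=w((319,111),.07); bl=w((294.5,111),.07);br=w((344.5,111),.07)
d=tip-B;print('tip-block (29)',d@ex*1000,d@ey*1000,'ear axis lateral vs block',(T-(bl+br)/2)@ey*1000,'blockw',np.linalg.norm(bl-br))
```

```text
tip-block (29) 29.176485001860915 0.012859143830053087 ear axis lateral vs block 0.3126431336047784 blockw 0.029195261269186777
```

View pics/w20.png

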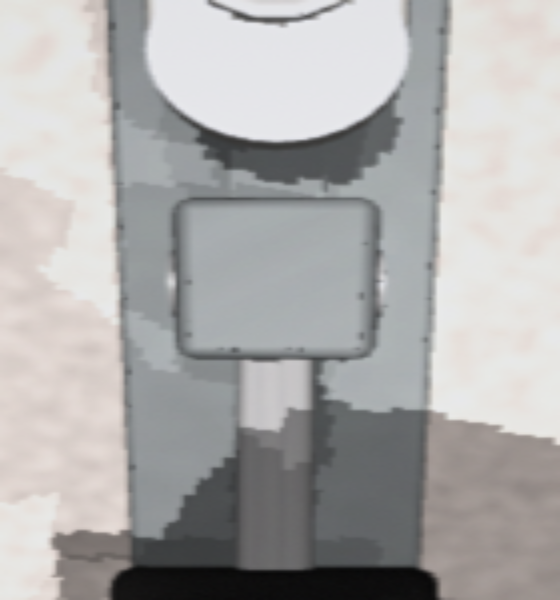

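Still centred within 0.5 mm. Second stroke.

```bash
python3 -m jog '[{"rotation":[0,0,0],"travel":[0,0,-20],"jaw":-1},{"rotation":[0,0,0],"travel":[0,0,-18],"jaw":-1},{"rotation":[0,0,0],"travel":[-2,-0.3,-7],"jaw":-1},{"rotation":[0,0,0],"travel":[-3,-0.6,-7],"jaw":-1},{"rotation":[0,0,0],"travel":[-2.5,-0.5,-7],"jaw":-1},{"rotation":[0,0,0],"travel":[-2,-0.4,-7],"jaw":-1},{"rotation":[0,0,0],"travel":[-1.5,-0.3,-7],"jaw":-1},{"rotation":[0,0,0],"travel":[-1,-0.2,-6],"jaw":-1}]'
python3 -m jog '[{"rotation":[0,0,0],"travel":[-0.6,-0.1,-5],"jaw":-1},{"rotation":[0,0,0],"travel":[-0.3,0,-5],"jaw":-1},{"rotation":[0,0,0],"travel":[0,0,-4],"jaw":-1},{"rotation":[0,0,0],"travel":[0,0,-2],"jaw":-1},{"rotation":[0,0,0],"travel":[0,0,0],"jaw":-1}]'
```

```text
time: 26.58
ee_pos: [0.4824, -0.0853, 0.0243]
tcp_rot: [-90.0, -0.0, -79.0]
wrist_force: [-5.0, 1.6, 10.3]
opening: 0.0005
time: 27.2
ee_pos: [0.4812, -0.0855, 0.0082]
tcp_rot: [-90.0, -0.0, -79.0]
wrist_force: [-5.8, 0.8, 10.1]
opening: 0.0003
```

```bash
python3 -m jog '[{"rotation":[0,0,0],"travel":[-0.5,0,-2],"jaw":-1},{"rotation":[0,0,0],"travel":[0,0,0],"jaw":-1}]'
python3 -m jog '[{"rotation":[0,0,0],"travel":[-0.3,0,-2],"jaw":-1},{"rotation":[0,0,0],"travel":[0,0,0],"jaw":-1}]'
```

```text
time: 27.45
ee_pos: [0.4812, -0.0855, 0.0065]
tcp_rot: [-90.0, -0.0, -79.0]
wrist_force: [-4.2, 0.2, 9.4]
opening: -0.0003
time: 27.7
ee_pos: [0.4813, -0.0855, 0.0054]
tcp_rot: [-89.9, -0.0, -79.0]
wrist_force: [-6.6, 0.9, 15.1]
opening: 0.0003
```

```bash
python3 -m jog '[{"rotation":[0,0,0],"travel":[-0.3,0,-2],"jaw":-1},{"rotation":[0,0,0],"travel":[0,0,0],"jaw":-1}]'
```

```text
time: 27.95
ee_pos: [0.4815, -0.0855, 0.0047]
tcp_rot: [-89.8, -0.1, -79.0]
wrist_force: [-9.4, 0.8, 26.3]
opening: 0.0002
```

```bash
python3 -m jog '[{"rotation":[0,0,0],"travel":[-0.3,0,-0.8],"jaw":-1},{"rotation":[0,0,0],"travel":[0,0,0],"jaw":-1}]'
python3 - <<'E'
from h import *
save('scene','s21.png',(170,170,340,300),4.6);save('wrist','w21.png');save('top','t21.png')
E
```

```text
time: 28.2
ee_pos: [0.4815, -0.0855, 0.0045]
tcp_rot: [-89.8, -0.1, -79.0]
wrist_force: [-11.1, 2.8, 29.2]
opening: 0.0003
```

View pics/s21.png

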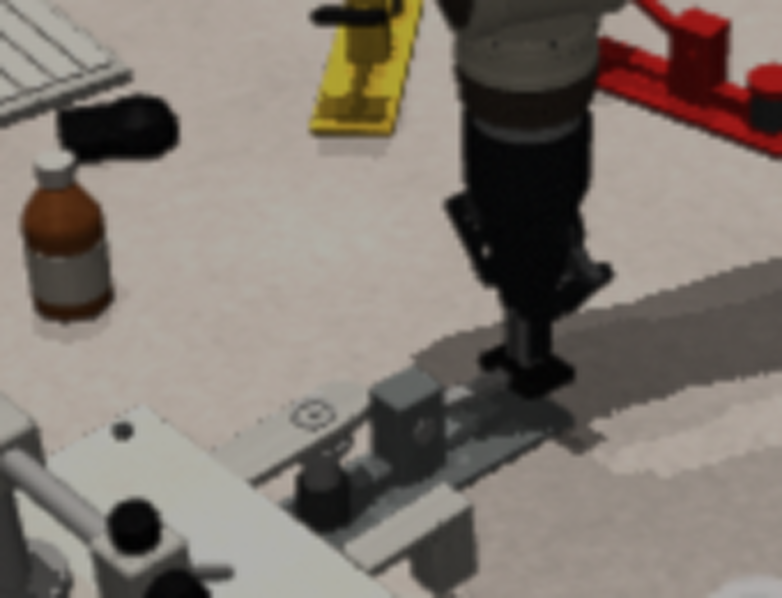

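View pics/w21.png

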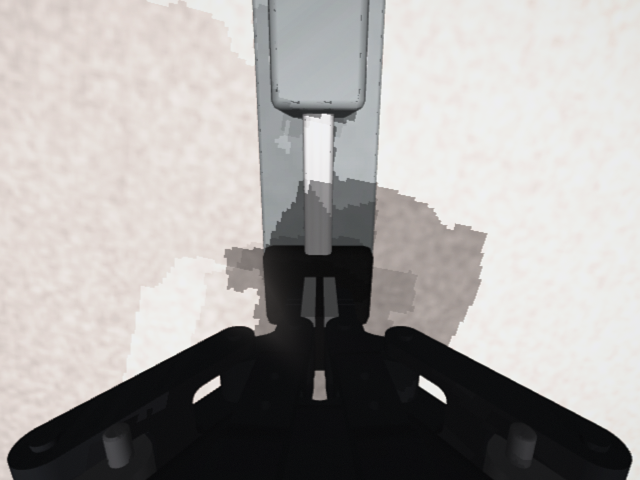

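View pics/t21.png

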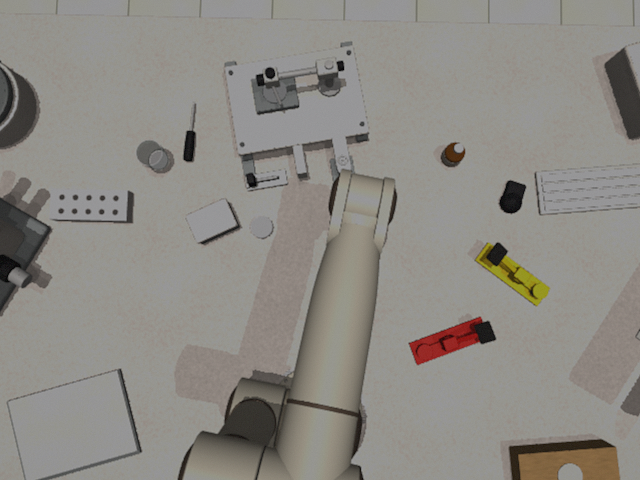

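```bash
python3 -m jog '[{"rotation":[0,0,0],"travel":[-1,-0.2,0],"jaw":-1},{"rotation":[0,0,0],"travel":[0,0,0],"jaw":-1},{"rotation":[0,0,0],"travel":[0,0,0],"jaw":-1},{"rotation":[0,0,0],"travel":[0,0,0],"jaw":-1},{"rotation":[0,0,0],"travel":[0,0,0],"jaw":-1}]'
```

```text
time: 28.98
ee_pos: [0.4815, -0.0856, 0.0046]
tcp_rot: [-89.7, -0.1, -78.9]
wrist_force: [-6.3, 2.6, 27.3]
opening: 0.0002
```

Run:
```python
from h import *
o=bot.get_obs();print(o['ee_pos'],o['wrist_force'])
a=save('scene','s22.png',(170,170,340,300),4.6)
print(bot.job_done())
```

```text
[ 0.4814882  -0.08555142  0.00461705] [-6.34807175  2.59768651 27.31524939]
the job is handed in; nothing more can be done
None
```

View pics/s22.png

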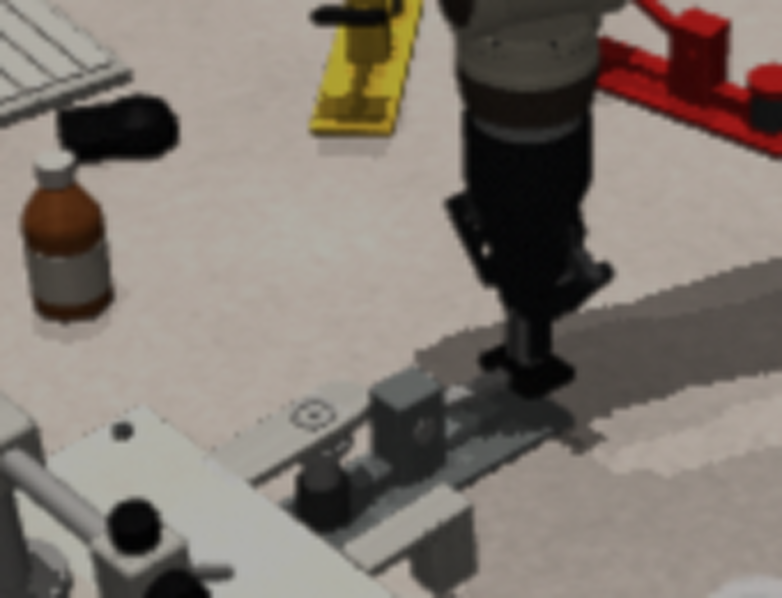

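The job is done and handed in at about 29 s, with the arm still holding the jack handle down and the plate raised.

- **Lock:** I pushed the transport lock to its end stop, and the bolt is out of the keeper. The first push passed over the grip without touching it. The real fingertips stood roughly 30–35 mm above the reported TCP, so I went in lower and it worked.
- **Jack:** I set the grey jack under the lift pad and released it. Images put it within about 1 mm of centre before pumping and within 0.5 mm after the first stroke.
- **Pumping:** I gave one full stroke to the hard stop, let the handle come all the way up so the plate settled, then pressed it to the stop again.
- **Last checks:** I was pressing with a steady 27 N or so, with the handle at the same stop height as the first stroke. The plate was raised on the jack and the other items looked unmoved. About 6 N of sideways force stayed on the paddle, and the jack had not visibly shifted.

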